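# Stir the finishing media, then gauge the bushings and load the tight ones

## Robot

A 7-joint arm with a two-finger parallel gripper is mounted at the origin on the work surface. World frame = base frame: x ahead of the robot, y to its left, z up, the work surface at z = 0. Lengths are in m, angles in rad, forces in N, time in s.
With the tool pointing down it reaches from about 0.4 to 0.9 m from the base axis. Payload 5.5 kg.
Tool frame: the origin (TCP) lies at the very end of the fingers, on their centre line; the grasp point (between the pads) lies 19 mm behind it; z points along the fingers, y is the direction in which the jaws open and shut (so a half turn about z gives the same grasp; the last joint's range is limited). The gripper opens to 92 mm and grips with 3 to 60 N. Pads are 19 mm wide; open, the fingers measure 130 mm over their backs; the gripper's body (75 mm by 190 mm) begins 47 mm behind the grasp point.
Start: joints at [-0.94, 0.501, -0.427, 1.55, 0.221, 1.138, -0.21], TCP at [0.234, 0.607, 0.227] pointing down, gripper open.
Joint ranges: [-2.88, 2.88], [-0.31, 2.03], [-1.54, 1.56], [0.2, 2.42], [-1.41, 4.55], [0.19, 2.02], [-2.57, 2.57]. Speed limits (rad/s): [2.57, 2.57, 3.14, 3.14, 3.14, 3.14, 3.14].

## Interface

Orientations are given as a unit quaternion [x, y, z, w].
In Python, from rig import env gives the robot as it stands.
- The arm moves only by the tool jog_arm, never from a script. Its argument "moves" is a list of rows, each a list of 7 numbers: the shift along the tool's x, y, z in m, then the turn, a rotation vector about the tool's x, y, z in rad, then the closure, from 0 (fully open) to 1 (shut). A call has 1 to 8 rows; each row shifts and turns the pose as measured when the row begins, along the tool's axes as they then stand; what a row does not reach is not made up. A row lasts 1/8 s, in which the tool goes at most 62.5 mm and 10.7 degrees, less where a joint would pass 70% of its speed; a pose out of reach is approached as far as the arm can. A call is refused whole if a number of a shift passes 0.0625 or a number of a turn 0.188, either way. A call with a gripper value outside its range is refused whole. The fingers move at their own pace and stop on an object; the grip force is fixed at half the most. Time passes only in rows, so rows that do not move let the fingers close. It gives the time, the measured TCP pose, the force and the opening at its end, in the units of the state.
- env.read_state(): the state, without advancing time (a new reading comes with each control period).
- env.snapshot(name): name is "scene" or "top"; returns a dict with "pixels" (420x560x3 uint8, blue, green, red), "mtx" (3x3 intrinsics, pixels), "dist" ([k1, k2, p1, p2, k3] as OpenCV has them; the pictures are not rectified), "cam_to_world" (4x4, takes a point from camera to world coordinates). Camera axes: x right, y up, looking along -z (the intrinsics and any distortion apply to the point x, -y, -z); pixel columns grow to the right and rows downward; lengths in m; the calibration is good to about 2 mm. A picture is of the moment at which its call begins. There is no depth.
- env.finish_job(): hands the job in, once; it reports no verdict.
Trained networks look in a picture, given as the dict that the camera call returned (one of the last four; its "shot" number tells which), for a name from the list of things; names that differ only in an ending like _2 or _b are one class to them, and where a whole thing is asked for, a point or a joint stands for the part that bears it (a point fixed in the world has none). Each returns a list of dicts, best first, with "p" (0 to 1); they miss things now and then, are a little off and sometimes report something else, mostly with a low value. They report only what shows in the picture. A call takes as long as a camera call. They do not tell look-alikes from the thing itself.
- env.recognise(picture, thing): "point" ([x, y, z] in m, in world coordinates, good to about 4 mm: the middle of the surface that is visible of it).
- env.masks_of(picture, thing): "region" (420x560 bool, what is visible of it).
The state is a dict: "time": time; "qpos": joint angles; "qvel": joint speeds; "tau": joint torques, N m; "tcp_pos": TCP position; "ee_rot": TCP orientation; "wrist_force": force on the tool from outside, world axes, zero at the start; "moment": the same for the moment, N m; "grip_width": opening from 0.0 (shut) to 1.0 (fully open).
Only numpy, scipy, OpenCV 4.12 (cv2) and the standard library are available. Lean on these libraries where they do the work, as an engineer would, in place of code of your own. Each camera call takes 0.05 s, during which the arm holds its last target.

## Task

First mix the finishing beads: take the stirring rod and, with its end right down among the beads, stir the steel bowl three full turns or more, counterclockwise as seen from above, about midway between centre and wall, until the beads have been shifted about and at least one lies over on the side where the other colour began, and stand the rod back in its holder. Then try each bushing on the gauge pin: leave those that fit on the pin, slid all the way down (on the plate or on the bushing below), and put those too tight for it into the bowl with the beads. Spill no beads, and leave the jar, carton, race and wrench alone.

Things in the scene. Friction and masses are not known exactly. Their poses are not given: they have to be found in the camera images.
- bowl: round open steel finishing bowl, fixed; 180 mm across at the rim, 172 mm at the foot, 70 mm high, wall 4 mm, inner floor 6 mm up. Origin: centre of its underside; z up, x and y parallel to the world's
- gauge: gauge stand, fixed: blue base plate 110 x 110 x 12 mm with an upright steel pin of 21 mm diameter in its middle; the pin's nose is a 16 mm long cone down to 8 mm. Origin: centre of the plate's underside
- pin_foot (a point): foot of the gauge pin, on the plate's top face, on the pin's axis; the pin's top is 142 mm above it, so a gripper may have to let a bushing go some way up; one that fits then slides down by itself
- holder: blue plastic tube on a 72 mm disc, fixed: 65 mm high, bore 40 mm, its top 20 mm flared to a funnel mouth 60 mm wide inside (72 mm outside), bore floor 6 mm up. The stirring rod stands loosely in it. Origin: centre of its underside
- rod: wooden stirring rod, 18 mm round, with a thicker foot (30 mm round, the lowest 30 mm) and a square red grip on top (26 x 26 x 54 mm, its faces along the rod's x and y; from 86 to 140 mm above the lower end); 140 mm in all, 110 g. Origin: centre of its lower end; z runs up along the rod
- race: loose steel bearing race, 90 mm across, 20 mm high; a bystander. Origin: centre of its underside
- carton: loose closed cardboard carton 110 x 70 x 40 mm; a bystander. Origin: centre of its underside
- wrench: loose 140 mm wrench lying flat; a bystander
- jar: clear jar with a black cap, 68 mm across, 100 mm high, fixed; a bystander. Origin: centre of its underside
- bushing_1: plain aluminium bushing (a thick sleeve) standing on end; may be absent. 46 mm across, 60 mm high, 130 g. The through bore is either 24 mm (slides down the gauge pin) or 18 mm (does not); try it to find out. Origin: centre of its lower end; z along the bore
- bushing_2: plain aluminium bushing (a thick sleeve) standing on end; may be absent. 46 mm across, 60 mm high, 130 g. The through bore is either 24 mm (slides down the gauge pin) or 18 mm (does not); try it to find out. Origin: centre of its lower end; z along the bore
- bushing_3: plain aluminium bushing (a thick sleeve) standing on end; may be absent. 46 mm across, 60 mm high, 130 g. The through bore is either 24 mm (slides down the gauge pin) or 18 mm (does not); try it to find out. Origin: centre of its lower end; z along the bore
- bushing_4: plain aluminium bushing (a thick sleeve) standing on end; may be absent. 46 mm across, 60 mm high, 130 g. The through bore is either 24 mm (slides down the gauge pin) or 18 mm (does not); try it to find out. Origin: centre of its lower end; z along the bore
- bushing_5: plain aluminium bushing (a thick sleeve) standing on end; may be absent. 46 mm across, 60 mm high, 130 g. The through bore is either 24 mm (slides down the gauge pin) or 18 mm (does not); try it to find out. Origin: centre of its lower end; z along the bore
- bead_1_center (a point): centre of a loose orange finishing bead, a 24 mm ball of 18 g, in the bowl; the orange ones start in its left (+y) half, the green ones in its right half
- bead_2_center (a point): centre of a loose orange finishing bead, a 24 mm ball of 18 g, in the bowl; the orange ones start in its left (+y) half, the green ones in its right half
- bead_3_center (a point): centre of a loose orange finishing bead, a 24 mm ball of 18 g, in the bowl; the orange ones start in its left (+y) half, the green ones in its right half
- bead_4_center (a point): centre of a loose green finishing bead, a 24 mm ball of 18 g, in the bowl; the orange ones start in its left (+y) half, the green ones in its right half
- bead_5_center (a point): centre of a loose green finishing bead, a 24 mm ball of 18 g, in the bowl; the orange ones start in its left (+y) half, the green ones in its right half
- bead_6_center (a point): centre of a loose green finishing bead, a 24 mm ball of 18 g, in the bowl; the orange ones start in its left (+y) half, the green ones in its right half
- bead_7_center (a point): centre of a loose orange finishing bead, a 24 mm ball of 18 g, in the bowl; the orange ones start in its left (+y) half, the green ones in its right half
- bead_8_center (a point): centre of a loose green finishing bead, a 24 mm ball of 18 g, in the bowl; the orange ones start in its left (+y) half, the green ones in its right half
Things that resemble listed ones, but are neither listed nor needed, are in the scene too. What is shaped like the bushing_3 but pink is not meant.

How it is judged:
By the outcome, as a careful person would: the job done as asked, in the order asked, and still so for the second after the job is handed in, with the robot touching nothing.
Of bushing_1, bushing_3 only 1 to 2 are there at a start; the rules pass over those that are not, and their reading is None.
Of bushing_2, bushing_4, bushing_5 only 1 to 2 are there at a start; the rules pass over those that are not, and their reading is None.
At some moment in a run one of bushing_1, bushing_2, bushing_3, bushing_4, bushing_5 may be knocked a few centimetres aside while the robot is not near it.
It also fails if it takes over 210 s, if anything falls off the work surface, if the arm or the gripper's body presses on something with over 40 N, if the wrist force passes 120 N, or if a joint passes its speed limit or range.

## Working session

There is one attempt and no reset: what is moved stays moved. The work goes in short steps, Python scripts to look and compute and a tool call to move; the robot and the scene stay as the last step left them, time stands still between calls to the robot, and variables do not carry over. Pictures are saved under pics/ and viewed, and the job is handed in when it is done.

Besides the shell and the picture viewer there is one more tool, called after "Request:" by a JSON object that holds its "name" and its "arguments". jog_arm: Moves the arm, as the interface text tells. Its arguments: {"type":"object","properties":{"moves":{"type":"array"}},"required":["moves"]}

```bash
ls; mkdir -p pics; cat > h.py <<'E'
import numpy as np, cv2
from rig import env
from scipy.spatial.transform import Rotation as R
def save(s,name): cv2.imwrite('pics/'+name,s['pixels'])
def ray(s,uv):
    p=cv2.undistortPoints(np.array([[uv]],float),s['mtx'],np.array(s['dist'],float))[0,0]
    T=np.array(s['cam_to_world']); d=T[:3,:3]@np.array([p[0],-p[1],-1.]); return T[:3,3],d
def at_z(s,uv,z):
    o,d=ray(s,uv); return o+d*(z-o[2])/d[2]
def proj(s,P):
    T=np.array(s['cam_to_world']); c=T[:3,:3].T@(np.array(P,float)-T[:3,3]); c=c*[1,-1,-1]
    return cv2.projectPoints(c.reshape(1,1,3),np.zeros(3),np.zeros(3),s['mtx'],np.array(s['dist'],float))[0].ravel()
def st():
    s=env.read_state(); return s
E
python3 - <<'E'
from h import *
s=st(); print(s)
a=env.snapshot('scene');b=env.snapshot('top');save(a,'s0.png');save(b,'t0.png')
for n in ['bowl','gauge','holder','rod','race','carton','wrench','jar','bushing_1','bead_1_center','bead_4_center']:
    for nm,p in (('s',a),('t',b)):
        print(n,nm,[(np.round(d['point'],3).tolist(),round(d['p'],2)) for d in env.recognise(p,n)])
E
```

```text
pics
{'time': 0.0, 'qpos': array([-0.93985012,  0.50183269, -0.42673744,  1.55145758,  0.22078747,
        1.13834491, -0.21032309]), 'qvel': array([ 1.30965098e-03,  5.00949265e-05,  4.05057593e-05, -1.68992931e-03,
       -1.77167783e-03,  1.49905650e-03,  9.08895649e-04]), 'tau': array([-5.98309580e-04, -5.66599274e+01, -5.81573054e+00, -2.79120326e+01,
       -6.83929282e-02,  3.06517573e-02,  1.77128591e-04]), 'tcp_pos': array([0.23349619, 0.60583896, 0.22567999]), 'ee_rot': array([ 1.82848069e-01,  9.83140677e-01, -9.76185454e-04, -2.00899297e-04]), 'wrist_force': array([-0.68908433,  0.26244543,  0.66144887]), 'moment': array([0.01577492, 0.02725449, 0.0161351 ]), 'grip_width': 0.9995381895083566}
bowl s [([0.54, 0.277, 0.03], 0.81)]
bowl t [([0.573, 0.284, 0.002], 0.85)]
gauge s [([0.557, -0.27, 0.005], 0.58), ([0.567, 0.25, 0.027], 0.45)]
gauge t [([0.548, -0.267, 0.011], 0.56)]
holder s [([0.405, -0.352, 0.045], 0.59)]
holder t [([0.397, -0.358, 0.055], 0.72)]
rod s [([0.4, -0.362, 0.112], 0.65), ([0.425, 0.375, 0.072], 0.23)]
rod t [([0.398, -0.358, 0.123], 0.54), ([0.578,
[... 360 characters left out ...]
]
jar s [([0.426, 0.373, 0.072], 0.66), ([0.567, 0.227, 0.027], 0.25)]
jar t [([0.403, 0.355, 0.104], 0.82), ([0.389, -0.215, 0.009], 0.3), ([0.558, 0.219, 0.028], 0.21)]
bushing_1 s [([0.611, -0.055, 0.049], 0.86), ([0.601, 0.092, 0.051], 0.69), ([0.518, -0.011, 0.046], 0.67), ([0.472, 0.084, 0.044], 0.65)]
bushing_1 t [([0.583, 0.087, 0.061], 0.84), ([0.505, -0.01, 0.058], 0.8), ([0.592, -0.065, 0.061], 0.66), ([0.457, 0.082, 0.059], 0.55), ([0.398, -0.362, 0.122], 0.48)]
bead_1_center s []
bead_1_center t []
bead_4_center s [([0.603, 0.09, 0.049], 0.74), ([0.528, 0.255, 0.027], 0.46)]
bead_4_center t [([0.517, 0.249, 0.023], 0.54), ([0.402, 0.358, 0.1], 0.42), ([0.52, 0.296, 0.021], 0.3)]
```

View pics/s0.png

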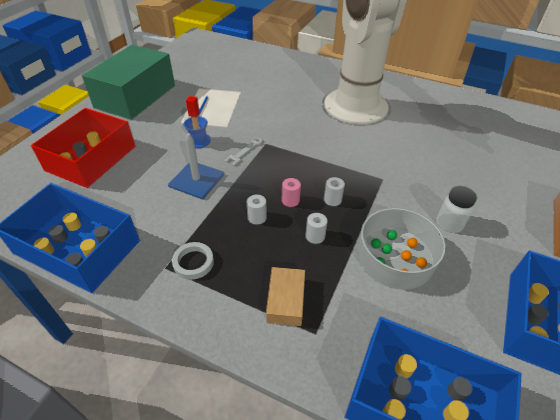

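View pics/t0.png

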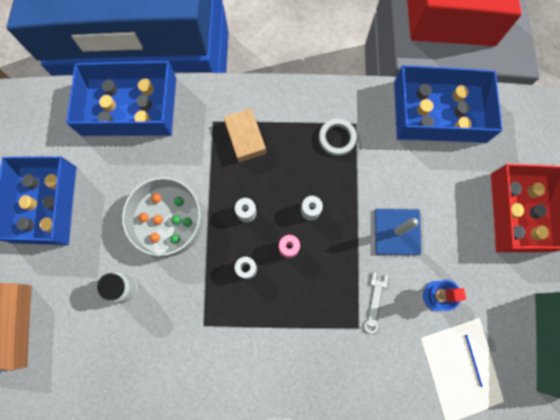

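```bash
python3 - <<'E'
from h import *
b=cv2.imread('pics/t0.png');a=cv2.imread('pics/s0.png')
def cr(i,x,y,w,h,k): return cv2.resize(i[y:y+h,x:x+w],None,fx=k,fy=k,interpolation=cv2.INTER_CUBIC)
cv2.imwrite('pics/c1.png',cr(b,360,200,120,120,5))
cv2.imwrite('pics/c2.png',cr(a,150,80,120,120,5))
cv2.imwrite('pics/c3.png',cr(b,110,170,230,120,3))
E
```

```text
(no output)
```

View pics/c1.png

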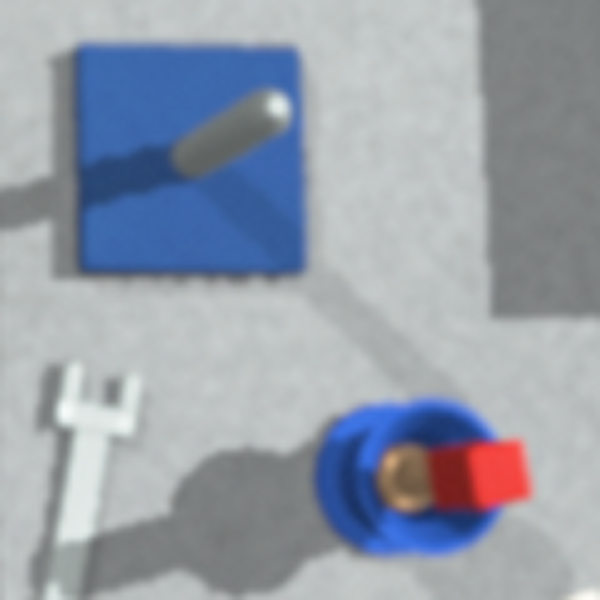

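View pics/c2.png

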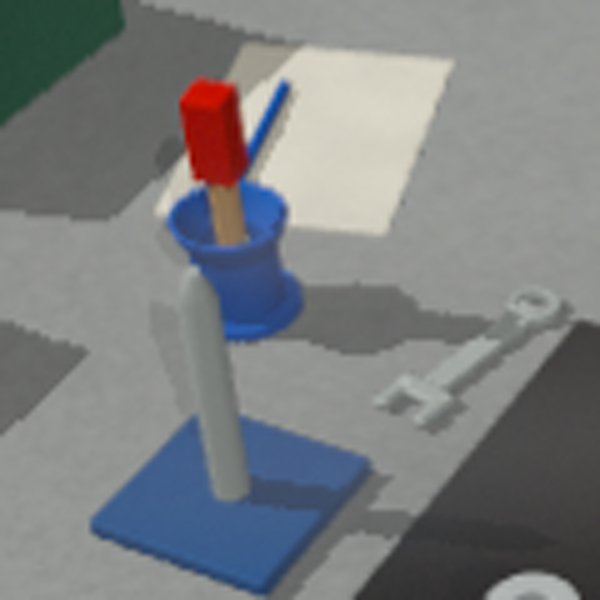

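View pics/c3.png

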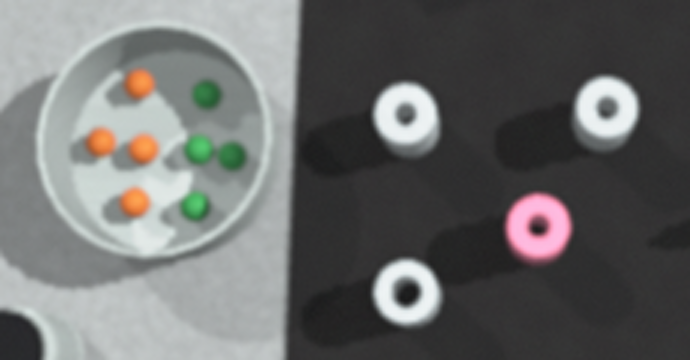

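```bash
python3 - <<'E'
from h import *
b=env.snapshot('top');a=env.snapshot('scene')
f=lambda u,v,x0,y0,k:(x0+(u+.5)/k-.5,y0+(v+.5)/k-.5)
T=lambda u,v,z:at_z(b,f(u,v,360,200,5),z)[:2].round(4)
S=lambda u,v,z:at_z(a,f(u,v,150,80,5),z)[:2].round(4)
C=lambda u,v,z:at_z(b,f(u,v,110,170,3),z)[:2].round(4)
print('grip',[T(*p,.146) for p in [(468,447),(524,440),(531,500),(476,508)]])
print('grip S',[S(*p,.146) for p in [(180,93),(204,79),(240,86),(217,107)]])
print('plate',[T(*p,.012) for p in [(77,45),(298,45),(302,272),(80,274)]])
print('plate S',[S(*p,.012) for p in [(92,522),(195,415),(370,462),(266,585)]])
print('nose T',T(277,105,.154),'S',S(192,272,.154))
print('bush top T',[C(*p,.06) for p in [(406,113),(607,107),(407,292),(538,227)]])
print('bore',[C(*p,.06) for p in [(406,114),(608,108),(408,292)]])
for s,nm in((a,'s'),(b,'t')):
  for d in env.masks_of(s,'bushing_1'):
    m=d['region'];ys,xs=np.nonzero(m);print(nm,d['p'],xs.mean(),ys.mean(),m.sum(), at_z(s,(xs.mean(),ys.mean()),.03 if nm=='s' else .06)[:2].round(4))
# bowl rim
r=[C(*p,.07) for p in [(37,137),(272,137),(153,23),(153,258)]];print('bowl',r)
# holder rim top outer
print('holder',[T(*p,.065) for p in [(432,397),(432,555),(362,478),(505,478)]])
print('holderS',[S(*p,.065) for p in [(168,220),(288,212),(230,181),(228,252)]])
print('cams',np.array(a['cam_to_world'])[:3,3],np.array(b['cam_to_world'])[:3,3])
h=cv2.Canny(a['pixels'],1,2)
E
```

```text
grip [array([ 0.4086, -0.3561]), array([ 0.4114, -0.3807]), array([ 0.3866, -0.3829]), array([ 0.3836, -0.3589])]
grip S [array([ 0.4076, -0.379 ]), array([ 0.3898, -0.3753]), array([ 0.3871, -0.3535]), array([ 0.4106, -0.3529])]
plate [array([ 0.6018, -0.2214]), array([ 0.6038, -0.3294]), array([ 0.4945, -0.3276]), array([ 0.4925, -0.2209])]
plate S [array([ 0.6039, -0.3253]), array([ 0.5075, -0.3255]), array([ 0.4988, -0.2179]), array([ 0.6036, -0.2174])]
nose T [ 0.5494 -0.2761] S [ 0.55   -0.2732]
bush top T [array([0.5896, 0.0837]), array([ 0.597 , -0.0677]), array([0.4551, 0.0789]), array([ 0.5051, -0.017 ])]
bore [array([0.5888, 0.0837]), array([ 0.5962, -0.0685]), array([0.4551, 0.0781])]
s 0.97 256.8783505154639 208.8680412371134 485 [ 0.5962 -0.0651]
s 0.77 290.98627450980393 192.20980392156864 510 [ 0.5073 -0.0142]
s 0.66 391.6811594202899 234.84057971014494 69 [0.5336 0.2513]
s 0.64 316.21001926782276 227.53564547206165 519 [0.5889 0.0864]
s 0.61 333.7635933806147 190.54137115839242 423 [0.454  0.0812]
t 0.79 245.1778523489933 267.1744966442953 298 [0.4547 0.0792]
t 0.74 245.27320954907162 209.0238726790451 377 [0.5857 0.083 ]
t 0.62 311.11442786069654 207.7089552238806 402 [ 0.5915 -0.0658]
t 0.57 288.7731092436975 245.76470588235293 357 [ 0.5042 -0.0165]
bowl [array([0.5641, 0.3633]), array([0.5676, 0.1827]), array([0.6542, 0.2792]), array([0.4749, 0.2675])]
holder [array([ 0.4332, -0.3703]), array([ 0.363 , -0.3685]), array([ 0.3972, -0.3368]), array([ 0.3969, -0.4036])]
holderS [array([ 0.4186, -0.3947]), array([ 0.3815, -0.337 ]), array([ 0.3697, -0.3846]), array([ 0.4296, -0.3464])]
cams [1.17902588 0.25763697 0.73861029] [0.38279068 0.00275612 1.1000733 ]
```

Request:
{"name": "jog_arm", "arguments": {"moves": [[0,0,-0.02,0,0,0.184,0],[0,0,0,0,0,0.184,0],[0,0,0,0,0,0.184,0],[0,0,0,0,0,0.184,0],[0,0,0,0,0,0.184,0],[0,0,0,0,0,0.184,0]]}}

```text
time: 2.15
tcp_pos: [0.2335, 0.6065, 0.2472]
ee_rot: [0.68, 0.733, -0.0, -0.0]
wrist_force: [-0.2, -0.2, 0.4]
grip_width: 0.999
```

```bash
cat >> h.py <<'E'
def rel(P,yaw=None,q=None):
    """shift in tool axes to world P, and rotvec in tool axes to upright pose with tool x yaw (deg)"""
    s=st(); r=R.from_quat(s['ee_rot']); d=r.inv().apply(np.array(P)-s['tcp_pos'])
    print('t',round(s['time'],2),'tcp',s['tcp_pos'].round(4),'F',s['wrist_force'].round(1),'w',round(s['grip_width']*92,1))
    if yaw is not None:
        y=np.radians(yaw);x=np.array([np.cos(y),np.sin(y),0]);z=np.array([0,0,-1.])
        M=R.from_matrix(np.c_[x,np.cross(z,x),z]); rv=(r.inv()*M).as_rotvec()
    else: rv=None
    X=r.as_matrix()[:,0]; print('yaw',np.degrees(np.arctan2(X[1],X[0])).round(2),'shift',d.round(4),'rot',None if rv is None else rv.round(3)); return d,rv
E
python3 -c "
from h import *
rel([.398,-.3675,.23],95.7);print(st()['qpos'].round(2))"
```

```text
t 2.15 tcp [0.2335 0.6065 0.2472] F [-0.2 -0.2  0.4] w 91.9
yaw 94.33 shift [-0.9836  0.0905  0.0171] rot [-0.001 -0.    -0.024]
[-1.1   0.46 -0.2   1.53  0.1   1.16 -1.24]
```

Request:
{"name": "jog_arm", "arguments": {"moves": [[-0.03,0.04,0,0,0,0,0],[-0.06,0.04,0,0,0,0,0],[-0.06,0.04,0,0,0,0,0],[-0.06,0.04,0,0,0,0,0],[-0.06,0.02,0,0,0,0,0],[-0.06,0.02,0,0,0,0,0],[-0.06,0,0,0,0,0,0],[-0.06,0,0,0,0,0,0]]}}

```text
time: 3.15
tcp_pos: [0.455, 0.192, 0.2459]
ee_rot: [0.677, 0.736, 0.002, -0.002]
wrist_force: [0.8, 0.8, 0.2]
grip_width: 1.005
```

```bash
python3 -c "
from h import *
rel([.398,-.3675,.23],95.7);print(st()['qpos'].round(2))"
```

```text
t 3.15 tcp [0.455  0.192  0.2459] F [0.8 0.8 0.2] w 92.5
yaw 94.82 shift [-0.5528 -0.1038  0.0125] rot [ 0.001 -0.006 -0.015]
[-0.43  0.17 -0.02  1.93 -0.    1.04 -0.37]
```

Request:
{"name": "jog_arm", "arguments": {"moves": [[-0.06,0,0,0,0,0,0],[-0.06,0,0,0,0,0,0],[-0.06,-0.01,0,0,0,0,0],[-0.06,-0.015,0,0,0,0,0],[-0.06,-0.015,0,0,0,0,0],[-0.06,-0.02,0,0,0,0,0],[-0.06,-0.02,0,0,0,0,0],[-0.06,-0.02,0,0,0,0,0]]}}

```text
time: 4.15
tcp_pos: [0.3979, -0.2995, 0.2458]
ee_rot: [0.676, 0.737, 0.006, 0.003]
wrist_force: [1.5, -0.3, -0.4]
grip_width: 0.997
```

```bash
python3 -c "
from h import *
rel([.398,-.3675,.20],95.7);print(st()['qpos'].round(2))"
```

```text
t 4.15 tcp [ 0.3979 -0.2995  0.2458] F [ 1.5 -0.3 -0.4] w 91.7
yaw 94.96 shift [-0.0679 -0.0064  0.0454] rot [ 0.013 -0.005 -0.013]
[ 0.23  0.18  0.41  1.93 -0.1   1.04  0.78]
```

Request:
{"name": "jog_arm", "arguments": {"moves": [[-0.04,-0.004,0.02,0.013,-0.005,-0.013,0],[-0.028,-0.002,0.026,0,0,0,0],[0,0,0,0,0,0,0]]}}

```text
time: 4.53
tcp_pos: [0.396, -0.3759, 0.1999]
ee_rot: [0.674, 0.739, -0.001, 0.002]
wrist_force: [-0.9, -0.4, -0.2]
grip_width: 1.0
```

```bash
python3 - <<'E'
from h import *
rel([.398,-.3675,.106],95.7)
a=env.snapshot('scene');b=env.snapshot('top')
i=a['pixels'][60:220,130:290];j=b['pixels'][220:360,380:520]
cv2.imwrite('pics/g1.png',np.hstack([cv2.resize(i,(400,400)),cv2.resize(j,(400,400))]))
E
```

```text
t 4.53 tcp [ 0.396  -0.3759  0.1999] F [-0.9 -0.4 -0.2] w 92.0
yaw 95.24 shift [0.0086 0.0027 0.0939] rot [ 0.001  0.005 -0.008]
```

View pics/g1.png

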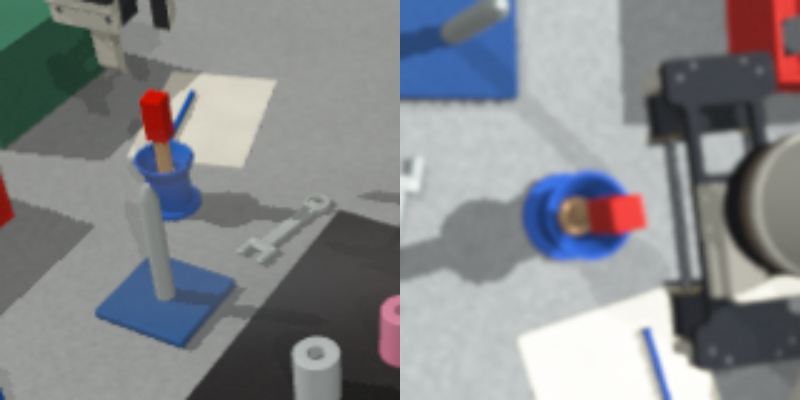

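```bash
python3 - <<'E'
from h import *
b=env.snapshot('top');a=env.snapshot('scene')
for P in [(.396,-.376,.2),(.396,-.376,.266),(.398,-.3675,.146),(.35,-.376,.2),(.442,-.376,.2)]:
    u=proj(b,P);v=proj(a,P); print(P,u.round(0),((u-[380,220])*400/140+[400,0]).round(0),((v-[130,60])*2.5).round(0))
E
```

```text
(0.396, -0.376, 0.2) [473. 295.] [665. 213.] [140.  46.]
(0.396, -0.376, 0.266) [487. 294.] [706. 211.] [130. -13.]
(0.398, -0.3675, 0.146) [459. 294.] [625. 212.] [153.  94.]
(0.35, -0.376, 0.2) [473. 318.] [667. 281.] [164.  27.]
(0.442, -0.376, 0.2) [472. 271.] [663. 146.] [114.  66.]
```

Request:
{"name": "jog_arm", "arguments": {"moves": [[0.008,0.003,0.03,0,0.004,-0.008,0],[0,0,0.04,0,0,0,0],[0,0,0.024,0,0,0,0],[0,0,0,0,0,0,0]]}}

```text
time: 5.22
tcp_pos: [0.4079, -0.3612, 0.1114]
ee_rot: [0.666, 0.746, 0.004, 0.007]
wrist_force: [-1.0, 0.2, -0.2]
grip_width: 0.997
```

```bash
python3 - <<'E'
from h import *
rel([.398,-.3675,.106],95.7)
E
```

```text
t 5.22 tcp [ 0.4079 -0.3612  0.1114] F [-1.   0.2 -0.2] w 91.7
yaw 96.53 shift [-0.0051 -0.0107  0.0053] rot [0.015 0.004 0.015]
```

Request:
{"name": "jog_arm", "arguments": {"moves": [[-0.005,-0.01,0.005,0.015,0.004,0.012,0],[0,0,0,0,0,0,0]]}}

```text
time: 5.48
tcp_pos: [0.3998, -0.3679, 0.1087]
ee_rot: [0.67, 0.742, 0.0, 0.002]
wrist_force: [-0.4, 0.8, 0.8]
grip_width: 1.0
```

```bash
python3 - <<'E'
from h import *
rel([.398,-.3675,.106],95.7)
E
```

```text
t 5.47 tcp [ 0.3998 -0.3679  0.1087] F [-0.4  0.8  0.8] w 92.0
yaw 95.89 shift [ 0.0006 -0.0017  0.0027] rot [0.003 0.002 0.003]
```

Request:
{"name": "jog_arm", "arguments": {"moves": [[0,-0.002,0.002,0,0,0,0.5],[0,0,0,0,0,0,1],[0,0,0,0,0,0,1],[0,0,0,0,0,0,1],[0,0,0,0,0,0,1],[0,0,0,0,0,0,1]]}}

```text
time: 6.22
tcp_pos: [0.3988, -0.3691, 0.1085]
ee_rot: [0.67, 0.742, 0.001, 0.003]
wrist_force: [0.8, 0.1, -0.1]
grip_width: 0.395
```

```bash
python3 - <<'E'
from h import *
rel([.398,-.3675,.2],95.7)
E
```

```text
t 6.22 tcp [ 0.3988 -0.3691  0.1085] F [ 0.8  0.1 -0.1] w 36.4
yaw 95.87 shift [ 0.0013 -0.0001 -0.0915] rot [0.006 0.004 0.003]
```

Request:
{"name": "jog_arm", "arguments": {"moves": [[0,0,0,0,0,0,1],[0,0,0,0,0,0,1],[0,0,0,0,0,0,1]]}}

```text
time: 6.6
tcp_pos: [0.3987, -0.3691, 0.1085]
ee_rot: [0.67, 0.742, 0.001, 0.003]
wrist_force: [1.3, 0.1, 0.5]
grip_width: 0.283
```

```bash
python3 - <<'E'
from h import *
rel([.398,-.3675,.2],95.7)
E
```

```text
t 6.6 tcp [ 0.3987 -0.3691  0.1085] F [1.3 0.1 0.5] w 26.0
yaw 95.87 shift [ 0.0013 -0.     -0.0915] rot [0.005 0.004 0.003]
```

Request:
{"name": "jog_arm", "arguments": {"moves": [[0,0,-0.02,0,0,0,1],[0,0,-0.04,0,0,0,1],[0,0,-0.04,0,0,0,1],[0,0,-0.03,0,0,0,1],[0.03,0,0,0,0,0,1],[0.05,0.01,0,0,0,0,1],[0.05,0.01,0,0,0,0,1],[0.05,0.01,0,0,0,0,1]]}}

```text
time: 7.6
tcp_pos: [0.408, -0.1852, 0.2408]
ee_rot: [0.673, 0.739, -0.0, 0.003]
wrist_force: [0.5, 0.1, -0.5]
grip_width: 0.283
```

```bash
python3 - <<'E'
from h import *
rel([.565,.274,.24],90)
b=env.snapshot('top');a=env.snapshot('scene')
cv2.imwrite('pics/g2.png',np.hstack([a['pixels'][:300,100:500],b['pixels'][100:400,160:560]]))
E
```

```text
t 7.6 tcp [ 0.408  -0.1852  0.2408] F [ 0.5  0.1 -0.5] w 26.1
yaw 95.33 shift [ 4.426e-01  1.990e-01 -4.000e-04] rot [0.004 0.004 0.093]
```

View pics/g2.png

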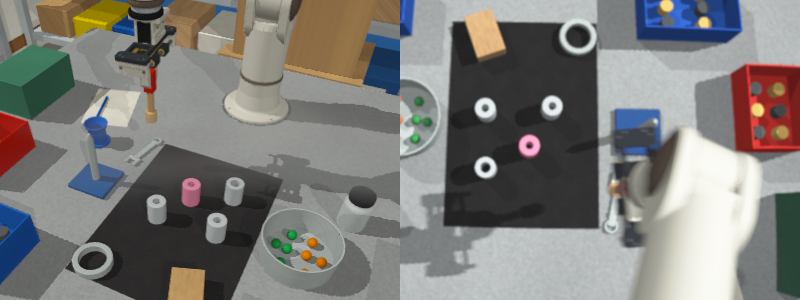

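Request:
{"name": "jog_arm", "arguments": {"moves": [[0.06,0.025,0,0,0,0.046,1],[0.06,0.03,0,0,0,0.046,1],[0.06,0.03,0,0,0,0,1],[0.06,0.03,0,0,0,0,1],[0.06,0.03,0,0,0,0,1],[0.06,0.03,0,0,0,0,1],[0.05,0.015,0,0,0,0,1],[0,0,0,0,0,0,1]]}}

```text
time: 8.7
tcp_pos: [0.5813, 0.2113, 0.2392]
ee_rot: [0.707, 0.707, 0.001, 0.002]
wrist_force: [-0.4, -0.3, -0.1]
grip_width: 0.283
```

```bash
python3 - <<'E'
from h import *
b=env.snapshot('top')
f=lambda u,v,x0,y0,k:(x0+(u+.5)/k-.5,y0+(v+.5)/k-.5)
C=lambda u,v,z:at_z(b,f(u,v,110,170,3),z)[:2]+[0,.0015]
beads=np.array([C(*p,.018) for p in [(139,83),(101,141),(143,148),(134,202),(206,94),(199,149),(231,155),(195,205)]])
c=np.array([.565,.2745]); print(((beads-c)*1e3).round(0))
best=[]
for r in range(0,60,3):
  for t in range(0,360,5):
    p=c+r/1e3*np.array([np.cos(np.radians(t)),np.sin(np.radians(t))]); best.append((np.linalg.norm(beads-p,axis=1).min(),r,t))
best.sort(reverse=True);print([(round(x[0]*1e3,1),x[1],x[2],(x[1]*np.cos(np.radians(x[2]))).round(),(x[1]*np.sin(np.radians(x[2]))).round()) for x in best[:30:3]])
rel([.565,.2745,.24],90)
E
```

```text
[[ 54.  28.]
 [  6.  56.]
 [  1.  21.]
 [-42.  26.]
 [ 45. -27.]
 [  1. -24.]
 [ -3. -49.]
 [-43. -23.]]
[(np.float64(33.2), 30, 5, np.float64(30.0), np.float64(3.0)), (np.float64(32.1), 33, 5, np.float64(33.0), np.float64(3.0)), (np.float64(31.2), 24, 0, np.float64(24.0), np.float64(0.0)), (np.float64(30.8), 21, 185, np.float64(-21.0), np.float64(-2.0)), (np.float64(30.6), 27, 355, np.float64(27.0), np.float64(-2.0)), (np.float64(30.4), 27, 10, np.float64(27.0), np.float64(5.0)), (np.float64(29.8), 24, 350, np.float64(24.0), np.float64(-4.0)), (np.float64(29.7), 54, 115, np.float64(-23.0), np.float64(49.0)), (np.float64(29.4), 21, 175, np.float64(-21.0), np.float64(2.0)), (np.float64(29.2), 33, 15, np.float64(32.0), np.float64(9.0))]
t 8.75 tcp [0.5814 0.2078 0.2391] F [-0.1 -0.6 -1.2] w 26.0
yaw 89.83 shift [ 0.0667 -0.0165 -0.0012] rot [ 0.005  0.004 -0.003]
```

Request:
{"name": "jog_arm", "arguments": {"moves": [[0.05,0.01,0,0.005,0.004,0,1],[0.015,0.003,0,0,0,0,1],[0,0,0,0,0,0,1]]}}

```text
time: 9.12
tcp_pos: [0.5961, 0.2661, 0.2378]
ee_rot: [0.711, 0.703, -0.002, 0.001]
wrist_force: [-0.2, -1.0, -1.2]
grip_width: 0.284
```

```bash
python3 - <<'E'
from h import *
rel([.595,.2775,.108],90)
b=env.snapshot('top');a=env.snapshot('scene')
cv2.imwrite('pics/g3.png',np.hstack([cv2.resize(a['pixels'][110:310,320:520],(400,400)),cv2.resize(b['pixels'][130:290,90:250],(400,400))]))
E
```

```text
t 9.12 tcp [0.5961 0.2661 0.2378] F [-0.2 -1.  -1.2] w 26.1
yaw 89.38 shift [ 0.0121 -0.001   0.1297] rot [-0.002  0.005 -0.011]
```

View pics/g3.png

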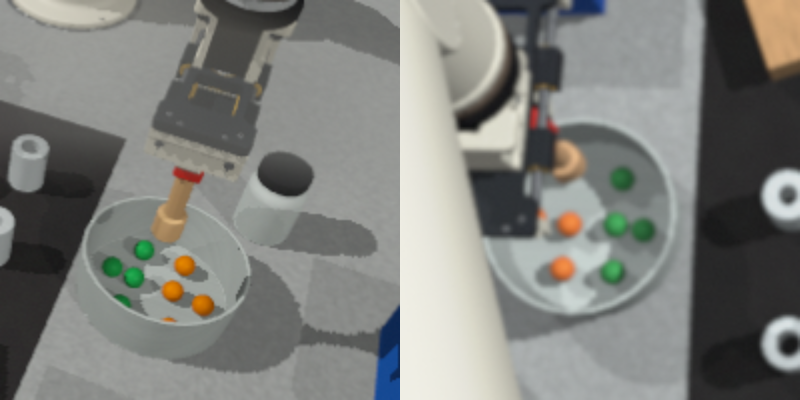

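Request:
{"name": "jog_arm", "arguments": {"moves": [[0.01,0,0.02,0,0.004,-0.01,1],[0.002,0,0.03,0,0,0,1],[0,0,0.02,0,0,0,1],[0,0,0,0,0,0,1]]}}

```text
time: 9.72
tcp_pos: [0.5953, 0.2727, 0.1631]
ee_rot: [0.709, 0.705, -0.002, -0.0]
wrist_force: [-0.0, -0.3, -1.4]
grip_width: 0.282
```

```bash
python3 - <<'E'
from h import *
rel([.595,.2775,.112],90)
E
```

```text
t 9.72 tcp [0.5953 0.2727 0.1631] F [-0.  -0.3 -1.4] w 25.9
yaw 89.64 shift [ 0.0049 -0.0002  0.051 ] rot [-0.003  0.003 -0.006]
```

Request:
{"name": "jog_arm", "arguments": {"moves": [[0.005,0,0.02,0,0.003,-0.005,1],[0,0,0.018,0,0,0,1],[0,0,0.01,0,0,0,1],[0,0,0,0,0,0,1]]}}

```text
time: 10.22
tcp_pos: [0.5954, 0.2777, 0.112]
ee_rot: [0.708, 0.707, -0.001, -0.001]
wrist_force: [-0.1, 0.3, -1.0]
grip_width: 0.286
```

```bash
python3 - <<'E'
from h import *
rel([.607,.2775,.112],90)
b=env.snapshot('top');a=env.snapshot('scene')
cv2.imwrite('pics/g4.png',np.hstack([cv2.resize(a['pixels'][110:310,320:520],(400,400)),cv2.resize(b['pixels'][130:290,90:250],(400,400))]))
E
```

```text
t 10.22 tcp [0.5954 0.2777 0.112 ] F [-0.1  0.3 -1. ] w 26.3
yaw 89.93 shift [-0.0002  0.0116 -0.0001] rot [-0.003 -0.001 -0.001]
```

View pics/g4.png

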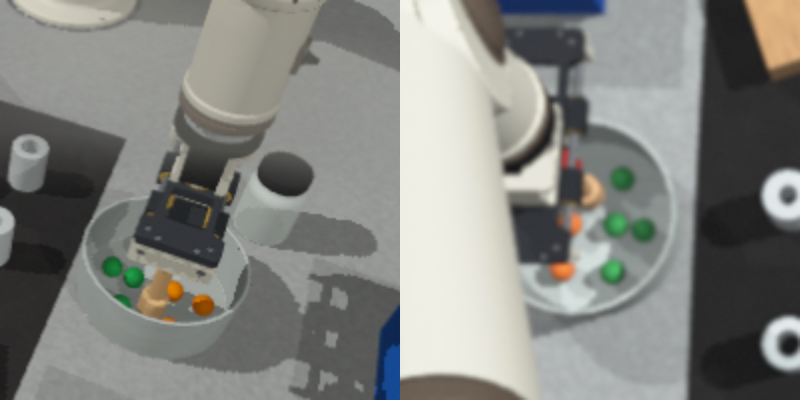

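Request:
{"name": "jog_arm", "arguments": {"moves": [[0.002,0.012,0,0,0,0,1],[0.017,-0.003,0,0,0,0,1],[0.015,-0.009,0,0,0,0,1],[0.01,-0.014,0,0,0,0,1],[0.003,-0.017,0,0,0,0,1]]}}

```text
time: 10.95
tcp_pos: [0.5647, 0.3288, 0.115]
ee_rot: [0.708, 0.707, 0.001, -0.0]
wrist_force: [1.7, -4.1, -0.2]
grip_width: 0.282
```

```bash
cat >> h.py <<'E'
def stir(n=8,r=.042,step=22.5,g=1.1,z=.112):
    c=np.array([.565,.2745]); s=st(); p=s['tcp_pos'][:2]-c; th=np.degrees(np.arctan2(p[1],p[0]))
    print('r',np.hypot(*p).round(4),'th',th.round(1)); d,rv=rel([*s['tcp_pos'][:2],z],90)
    q=p; 
    for k in range(n):
        t=np.radians(th+step*(k+1)); w=r*np.array([np.cos(t),np.sin(t)]); e=(w-q)*g; q=w
        print([round(e[1],3),round(e[0],3)],end=' ')
    print()
E
python3 -c "
from h import *
stir()"
```

```text
r 0.0543 th 90.4
t 10.95 tcp [0.5647 0.3288 0.115 ] F [ 1.7 -4.1 -0.2] w 25.9
yaw 89.92 shift [-0.    -0.     0.003] rot [ 0.001 -0.002 -0.001]
[np.float64(-0.017), np.float64(-0.018)] [np.float64(-0.01), np.float64(-0.015)] [np.float64(-0.015), np.float64(-0.01)] [np.float64(-0.018), np.float64(-0.003)] [np.float64(-0.018), np.float64(0.004)] [np.float64(-0.015), np.float64(0.01)] [np.float64(-0.01), np.float64(0.015)] [np.float64(-0.003), np.float64(0.018)]
```

Request:
{"name": "jog_arm", "arguments": {"moves": [[-0.012,-0.016,0.002,0,0,0,1],[-0.008,-0.014,0.001,0,0,0,1],[-0.014,-0.009,0,0,0,0,1],[-0.016,-0.003,0,0,0,0,1],[-0.016,0.003,0,0,0,0,1]]}}

```text
time: 11.58
tcp_pos: [0.5234, 0.2686, 0.1154]
ee_rot: [0.704, 0.71, 0.009, 0.001]
wrist_force: [-0.1, 0.3, -1.7]
grip_width: 0.28
```

```bash
python3 -c "
from h import *
stir(g=1.)"
```

```text
r 0.042 th -172.0
t 11.57 tcp [0.5234 0.2686 0.1154] F [-0.1  0.3 -1.7] w 25.7
yaw 90.48 shift [-0.     -0.      0.0034] rot [ 0.014 -0.011  0.008]
[np.float64(-0.015), np.float64(0.005)] [np.float64(-0.012), np.float64(0.011)] [np.float64(-0.007), np.float64(0.015)] [np.float64(-0.001), np.float64(0.016)] [np.float64(0.005), np.float64(0.015)] [np.float64(0.011), np.float64(0.012)] [np.float64(0.015), np.float64(0.007)] [np.float64(0.016), np.float64(0.001)]
```

Request:
{"name": "jog_arm", "arguments": {"moves": [[-0.015,0.005,0.003,0.012,-0.01,0.006,1],[-0.012,0.011,0.001,0,0,0,1],[-0.007,0.015,0.001,0,0,0,1],[-0.001,0.016,0,0,0,0,1],[0.005,0.015,0,0,0,0,1],[0.011,0.012,0,0,0,0,1]]}}

```text
time: 12.32
tcp_pos: [0.598, 0.2454, 0.1087]
ee_rot: [0.707, 0.707, -0.004, -0.003]
wrist_force: [-11.3, -4.1, 18.3]
grip_width: 0.291
```

```bash
python3 -c "
from h import *
stir(g=1.)"
```

```text
r 0.044 th -41.4
t 12.32 tcp [0.598  0.2454 0.1087] F [-11.3  -4.1  18.3] w 26.8
yaw 89.95 shift [-0.     -0.     -0.0033] rot [-0.01   0.001 -0.001]
[np.float64(0.015), np.float64(0.007)] [np.float64(0.016), np.float64(0.002)] [np.float64(0.016), np.float64(-0.004)] [np.float64(0.013), np.float64(-0.01)] [np.float64(0.008), np.float64(-0.014)] [np.float64(0.002), np.float64(-0.016)] [np.float64(-0.004), np.float64(-0.016)] [np.float64(-0.01), np.float64(-0.013)]
```

Request:
{"name": "jog_arm", "arguments": {"moves": [[0.014,0.005,-0.004,-0.008,0,0,1],[0.016,0.001,0,0,0,0,1],[0.015,-0.005,0,0,0,0,1],[0.012,-0.01,0,0,0,0,1],[0.008,-0.014,0,0,0,0,1],[0.002,-0.016,0,0,0,0,1]]}}

```text
time: 13.08
tcp_pos: [0.5582, 0.3132, 0.1101]
ee_rot: [0.708, 0.706, -0.003, 0.001]
wrist_force: [0.9, 0.3, -1.0]
grip_width: 0.281
```

```bash
python3 -c "
from h import *
stir(g=1.)"
```

```text
r 0.0392 th 100.0
t 13.07 tcp [0.5582 0.3132 0.1101] F [ 0.9  0.3 -1. ] w 25.9
yaw 89.88 shift [-0.     -0.     -0.0019] rot [-0.003  0.006 -0.002]
[np.float64(-0.003), np.float64(-0.016)] [np.float64(-0.011), np.float64(-0.012)] [np.float64(-0.015), np.float64(-0.007)] [np.float64(-0.016), np.float64(-0.0)] [np.float64(-0.015), np.float64(0.006)] [np.float64(-0.012), np.float64(0.011)] [np.float64(-0.007), np.float64(0.015)] [np.float64(-0.0), np.float64(0.016)]
```

Request:
{"name": "jog_arm", "arguments": {"moves": [[-0.003,-0.016,0,-0.002,0.005,0,1],[-0.011,-0.013,0,0,0,0,1],[-0.015,-0.007,0,0,0,0,1],[-0.016,0,0,0,0,0,1],[-0.015,0.006,0,0,0,0,1],[-0.012,0.011,0,0,0,0,1],[-0.007,0.015,0,0,0,0,1]]}}

```text
time: 13.95
tcp_pos: [0.5508, 0.2364, 0.1141]
ee_rot: [0.706, 0.708, 0.005, 0.0]
wrist_force: [0.1, 0.1, -1.4]
grip_width: 0.28
```

```bash
python3 - <<'E'
from h import *
stir(g=1.)
b=env.snapshot('top');a=env.snapshot('scene')
cv2.imwrite('pics/g5.png',np.hstack([cv2.resize(a['pixels'][110:310,320:520],(400,400)),cv2.resize(b['pixels'][130:290,90:250],(400,400))]))
E
```

```text
r 0.0406 th -110.4
t 13.95 tcp [0.5508 0.2364 0.1141] F [ 0.1  0.1 -1.4] w 25.7
yaw 90.2 shift [-0.     -0.      0.0021] rot [ 0.007 -0.007  0.003]
[np.float64(-0.004), np.float64(0.016)] [np.float64(0.004), np.float64(0.016)] [np.float64(0.01), np.float64(0.013)] [np.float64(0.014), np.float64(0.009)] [np.float64(0.016), np.float64(0.003)] [np.float64(0.016), np.float64(-0.004)] [np.float64(0.013), np.float64(-0.01)] [np.float64(0.009), np.float64(-0.014)]
```

View pics/g5.png

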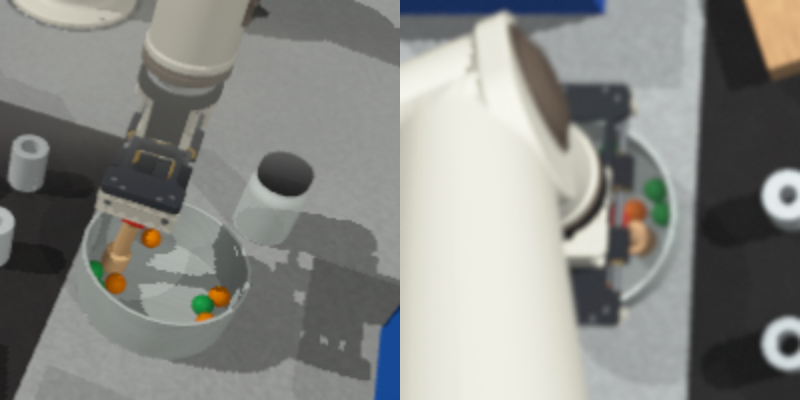

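Request:
{"name": "jog_arm", "arguments": {"moves": [[-0.004,0.016,0.001,0.005,-0.005,0,1],[0.004,0.016,0,0,0,0,1],[0.01,0.013,0,0,0,0,1],[0.014,0.009,0,0,0,0,1],[0.016,0.003,0,0,0,0,1],[0.016,-0.004,0,0,0,0,1],[0.013,-0.01,0,0,0,0,1]]}}

```text
time: 14.92
tcp_pos: [0.5925, 0.3114, 0.1097]
ee_rot: [0.707, 0.708, -0.001, -0.004]
wrist_force: [0.8, -0.4, -1.3]
grip_width: 0.279
```

```bash
python3 -c "
from h import *
stir(g=1.)"
```

```text
r 0.046 th 53.3
t 14.93 tcp [0.5925 0.3114 0.1097] F [ 0.8 -0.4 -1.3] w 25.7
yaw 90.08 shift [ 0.     -0.     -0.0023] rot [-0.007 -0.003  0.001]
[np.float64(0.004), np.float64(-0.017)] [np.float64(0.001), np.float64(-0.016)] [np.float64(-0.005), np.float64(-0.015)] [np.float64(-0.011), np.float64(-0.012)] [np.float64(-0.015), np.float64(-0.007)] [np.float64(-0.016), np.float64(-0.001)] [np.float64(-0.015), np.float64(0.005)] [np.float64(-0.012), np.float64(0.011)]
```

Request:
{"name": "jog_arm", "arguments": {"moves": [[0.004,-0.017,0,-0.005,-0.002,0,1],[0.001,-0.016,0,0,0,0,1],[-0.006,-0.015,0,0,0,0,1],[-0.011,-0.012,0,0,0,0,1],[-0.015,-0.007,0,0,0,0,1],[-0.016,-0.001,0,0,0,0,1],[-0.015,0.005,0,0,0,0,1]]}}

```text
time: 15.8
tcp_pos: [0.5256, 0.262, 0.113]
ee_rot: [0.702, 0.712, 0.007, -0.0]
wrist_force: [0.7, 1.0, -2.0]
grip_width: 0.28
```

```bash
python3 -c "
from h import *
stir(g=1.)"
```

```text
r 0.0414 th -162.4
t 15.8 tcp [0.5256 0.262  0.113 ] F [ 0.7  1.  -2. ] w 25.7
yaw 90.77 shift [-0.    -0.     0.001] rot [ 0.009 -0.01   0.013]
[np.float64(-0.015), np.float64(0.007)] [np.float64(-0.01), np.float64(0.013)] [np.float64(-0.005), np.float64(0.016)] [np.float64(0.002), np.float64(0.016)] [np.float64(0.008), np.float64(0.014)] [np.float64(0.013), np.float64(0.01)] [np.float64(0.016), np.float64(0.005)] [np.float64(0.016), np.float64(-0.002)]
```

Total ≈ 918°. Continue.

Request:
{"name": "jog_arm", "arguments": {"moves": [[-0.015,0.007,0,0.007,-0.008,0.01,1],[-0.01,0.013,0,0,0,0,1],[-0.005,0.016,0,0,0,0,1],[0.002,0.016,0,0,0,0,1],[0.008,0.014,0,0,0,0,1],[0.013,0.01,0,0,0,0,1],[0.016,0.004,0,0,0,0,1]]}}

```text
time: 16.68
tcp_pos: [0.6029, 0.267, 0.1086]
ee_rot: [0.707, 0.707, -0.008, -0.006]
wrist_force: [-6.8, -4.1, 12.0]
grip_width: 0.283
```

```bash
python3 -c "
from h import *
stir(g=1.)"
```

```text
r 0.0387 th -11.1
t 16.68 tcp [0.6029 0.267  0.1086] F [-6.8 -4.1 12. ] w 26.0
yaw 89.98 shift [-0.     -0.0001 -0.0034] rot [-0.021  0.003 -0.   ]
[np.float64(0.016), np.float64(0.003)] [np.float64(0.015), np.float64(-0.006)] [np.float64(0.012), np.float64(-0.012)] [np.float64(0.006), np.float64(-0.015)] [np.float64(-0.0), np.float64(-0.016)] [np.float64(-0.006), np.float64(-0.015)] [np.float64(-0.012), np.float64(-0.012)] [np.float64(-0.015), np.float64(-0.006)]
```

Request:
{"name": "jog_arm", "arguments": {"moves": [[0.016,0.003,-0.003,-0.015,0.002,0,1],[0.015,-0.006,0,0,0,0,1],[0.012,-0.012,0,0,0,0,1],[0.006,-0.015,0,0,0,0,1],[0,-0.016,0,0,0,0,1],[-0.006,-0.015,0,0,0,0,1],[-0.012,-0.012,0,0,0,0,1],[-0.015,-0.006,0,0,0,0,1]]}}

```text
time: 17.68
tcp_pos: [0.5232, 0.2849, 0.1124]
ee_rot: [0.706, 0.708, 0.001, 0.002]
wrist_force: [-0.4, 0.3, -0.0]
grip_width: 0.285
```

```bash
python3 -c "
from h import *
stir(g=1.)"
```

```text
r 0.0431 th 166.1
t 17.68 tcp [0.5232 0.2849 0.1124] F [-0.4  0.3 -0. ] w 26.2
yaw 90.16 shift [ 0.     -0.      0.0004] rot [0.004 0.002 0.003]
[np.float64(-0.017), np.float64(0.0)] [np.float64(-0.015), np.float64(0.006)] [np.float64(-0.012), np.float64(0.011)] [np.float64(-0.007), np.float64(0.015)] [np.float64(-0.001), np.float64(0.016)] [np.float64(0.006), np.float64(0.015)] [np.float64(0.011), np.float64(0.012)] [np.float64(0.015), np.float64(0.007)]
```

Request:
{"name": "jog_arm", "arguments": {"moves": [[0,0,0,0,0,0,1],[0,0,-0.02,0,0,0,1],[0,0,-0.04,0,0,0,1],[0,0,-0.04,0,0,0,1],[0,0,-0.035,0,0,0,1],[-0.03,-0.01,0,0,0,0.03,1],[-0.06,-0.015,0,0,0,0,1],[-0.06,-0.015,0,0,0,0,1]]}}

```text
time: 18.68
tcp_pos: [0.4761, 0.1448, 0.2514]
ee_rot: [0.712, 0.702, 0.003, -0.001]
wrist_force: [1.0, -1.2, -0.8]
grip_width: 0.283
```

```bash
python3 - <<'E'
from h import *
rel([.399,-.368,.24],90)
b=env.snapshot('top');a=env.snapshot('scene')
cv2.imwrite('pics/g6.png',np.hstack([cv2.resize(a['pixels'][80:330,270:520],(400,400)),cv2.resize(b['pixels'][130:290,90:250],(400,400))]))
E
```

```text
t 18.68 tcp [0.4761 0.1448 0.2514] F [ 1.  -1.2 -0.8] w 26.0
yaw 89.24 shift [-0.5138 -0.0703  0.0082] rot [ 0.002 -0.006 -0.013]
```

View pics/g6.png

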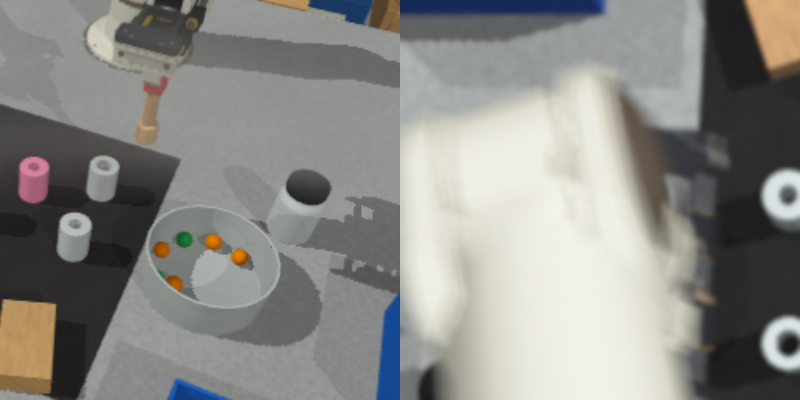

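Request:
{"name": "jog_arm", "arguments": {"moves": [[-0.06,-0.01,0,0,0,0,1],[-0.06,-0.01,0,0,0,0,1],[-0.06,-0.01,0,0,0,0,1],[-0.06,-0.01,0,0,0,0,1],[-0.06,-0.01,0,0,0,0,1],[-0.06,-0.005,0,0,0,0,1],[-0.06,0,0,0,0,0,1],[-0.04,0,0,0,0,0,1]]}}

```text
time: 19.77
tcp_pos: [0.4184, -0.3173, 0.2511]
ee_rot: [0.709, 0.705, 0.007, 0.001]
wrist_force: [0.5, -0.7, -1.3]
grip_width: 0.282
```

```bash
python3 - <<'E'
from h import *
rel([.399,-.368,.20],93)
b=env.snapshot('top')
cv2.imwrite('pics/g7.png',cv2.resize(b['pixels'][130:290,90:250],(400,400)))
E
```

```text
t 19.77 tcp [ 0.4184 -0.3173  0.2511] F [ 0.5 -0.7 -1.3] w 26.0
yaw 89.64 shift [-0.0512 -0.0197  0.0504] rot [ 0.012 -0.008 -0.059]
```

View pics/g7.png

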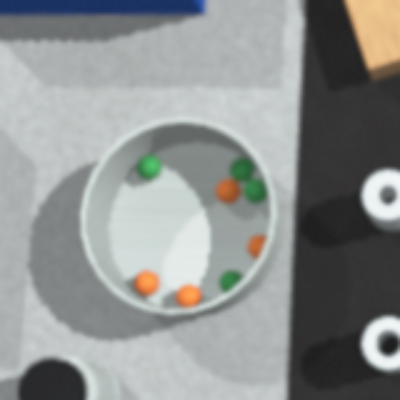

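Request:
{"name": "jog_arm", "arguments": {"moves": [[-0.04,-0.015,0,0.01,-0.008,-0.05,1],[-0.01,-0.004,0,0,0,0,1],[0,0,0,0,0,0,1],[0,0,0,0,0,0,1]]}}

```text
time: 20.32
tcp_pos: [0.4022, -0.3711, 0.2503]
ee_rot: [0.692, 0.722, 0.0, 0.002]
wrist_force: [0.6, 0.4, -1.3]
grip_width: 0.283
```

```bash
python3 - <<'E'
from h import *
rel([.399,-.368,.20],93)
E
```

```text
t 20.32 tcp [ 0.4022 -0.3711  0.2503] F [ 0.6  0.4 -1.3] w 26.1
yaw 92.5 shift [ 0.0034 -0.0032  0.0503] rot [ 0.003  0.003 -0.009]
```

Request:
{"name": "jog_arm", "arguments": {"moves": [[0.003,-0.003,0.03,0,0,0,1],[0,0,0.03,0,0,0,1],[0,0,0,0,0,0,1],[0,0,0,0,0,0,1]]}}

```text
time: 20.82
tcp_pos: [0.404, -0.3632, 0.1908]
ee_rot: [0.689, 0.725, 0.002, 0.003]
wrist_force: [-0.4, -0.7, -1.2]
grip_width: 0.28
```

```bash
python3 - <<'E'
from h import *
rel([.399,-.368,.11],93)
a=env.snapshot('scene')
cv2.imwrite('pics/g8.png',cv2.resize(a['pixels'][60:180,140:260],(480,480)))
E
```

```text
t 20.82 tcp [ 0.404  -0.3632  0.1908] F [-0.4 -0.7 -1.2] w 25.8
yaw 92.94 shift [-0.0044 -0.0059  0.0807] rot [ 0.008  0.001 -0.001]
```

View pics/g8.png

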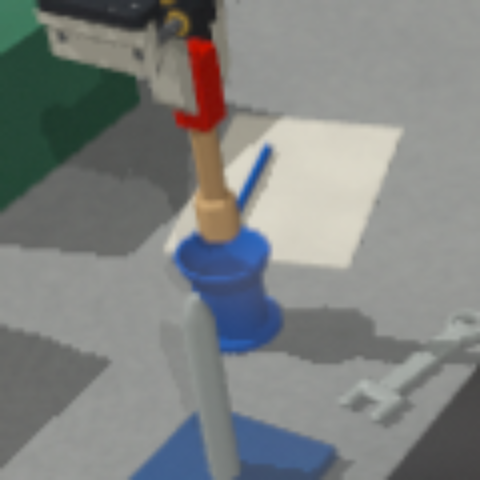

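Request:
{"name": "jog_arm", "arguments": {"moves": [[-0.004,-0.006,0.005,0.006,0,0,1],[0,0,0.02,0,0,0,1],[0,0,0.02,0,0,0,1],[0,0,0,0,0,0,1]]}}

```text
time: 21.38
tcp_pos: [0.3994, -0.3701, 0.1481]
ee_rot: [0.689, 0.725, 0.0, 0.004]
wrist_force: [-0.1, 0.4, -1.0]
grip_width: 0.281
```

```bash
python3 - <<'E'
from h import *
rel([.399,-.368,.11],93)
E
```

```text
t 21.38 tcp [ 0.3994 -0.3701  0.1481] F [-0.1  0.4 -1. ] w 25.9
yaw 92.94 shift [ 0.0024 -0.0005  0.038 ] rot [ 0.006  0.005 -0.001]
```

Request:
{"name": "jog_arm", "arguments": {"moves": [[0.002,0,0.012,0.004,0.003,0,1],[0,0,0.012,0,0,0,1],[0,0,0.01,0,0,0,1],[0,0,0,0,0,0,1]]}}

```text
time: 21.88
tcp_pos: [0.4002, -0.3693, 0.1136]
ee_rot: [0.689, 0.725, 0.0, 0.003]
wrist_force: [-0.2, 0.4, -1.5]
grip_width: 0.281
```

```bash
python3 - <<'E'
from h import *
rel([.399,-.368,.11],93)
E
```

```text
t 21.88 tcp [ 0.4002 -0.3693  0.1136] F [-0.2  0.4 -1.5] w 25.8
yaw 92.92 shift [ 0.0014 -0.0012  0.0036] rot [ 0.004  0.004 -0.001]
```

Request:
{"name": "jog_arm", "arguments": {"moves": [[0,0,0.004,0,0,0,1],[0,0,0,0,0,0,0.7],[0,0,0,0,0,0,0.3],[0,0,0,0,0,0,0.2],[0,0,0,0,0,0,0],[0,0,0,0,0,0,0],[0,0,0,0,0,0,0],[0,0,0,0,0,0,0]]}}

```text
time: 22.88
tcp_pos: [0.4013, -0.3703, 0.1109]
ee_rot: [0.689, 0.725, 0.0, 0.004]
wrist_force: [0.0, -0.2, -0.2]
grip_width: 0.903
```

Request:
{"name": "jog_arm", "arguments": {"moves": [[0,0,0,0,0,0,0],[0,0,-0.02,0,0,0,0],[0,0,-0.04,0,0,0,0],[0,0,-0.05,0,0,0,0],[0,0,-0.02,0,0,0,0],[0,0,0,0,0,0,0]]}}

```text
time: 23.62
tcp_pos: [0.3998, -0.3692, 0.2437]
ee_rot: [0.689, 0.725, 0.0, 0.003]
wrist_force: [-0.1, -0.4, 0.4]
grip_width: 0.999
```

```bash
python3 - <<'E'
from h import *
rel([.455,.080,.24],90)
a=env.snapshot('scene')
cv2.imwrite('pics/g9.png',cv2.resize(a['pixels'][60:180,140:260],(480,480)))
E
```

```text
t 23.62 tcp [ 0.3998 -0.3692  0.2437] F [-0.1 -0.4  0.4] w 91.9
yaw 92.9 shift [0.4458 0.0778 0.002 ] rot [0.005 0.004 0.051]
```

View pics/g9.png

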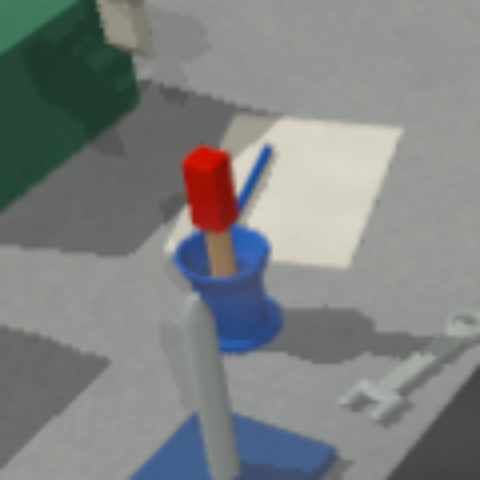

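```bash
cat >> h.py <<'E'
def bush(s,nm):
    out=[]
    for d in env.masks_of(s,'bushing_1'):
        m=d['region']
        if m.sum()<200: continue
        ys,xs=np.nonzero(m); px=s['pixels'][m].mean(0)
        n,l,stt,cen=cv2.connectedComponentsWithStats(m.astype(np.uint8))
        P=at_z(s,(xs.mean(),ys.mean()),.03 if nm=='s' else .05)
        print(nm,round(d['p'],2),m.sum(),'px',(round(xs.mean()),round(ys.mean())),'pink' if px[2]-px[1]>50 else 'silver',P[:2].round(4)+([0,-.0015] if nm=='s' else [0,.0015]))
E
python3 - <<'E'
from h import *
a=env.snapshot('scene');b=env.snapshot('top')
bush(a,'s');bush(b,'t');rel([.597,-.067,.24],90)
E
```

```text
s 0.92 471 px (334, 191) silver [0.4547 0.0805]
s 0.82 553 px (316, 228) silver [0.5893 0.0855]
s 0.73 469 px (291, 192) pink [ 0.5064 -0.0159]
s 0.68 495 px (251, 217) silver [ 0.6263 -0.0662]
t 0.89 348 px (289, 246) pink [ 0.505  -0.0153]
t 0.84 319 px (246, 267) silver [0.4548 0.0807]
t 0.73 679 px (439, 296) silver [ 0.3963 -0.3566]
t 0.73 377 px (450, 293) pink [ 0.4017 -0.3828]
t 0.67 399 px (311, 195) silver [ 0.6243 -0.0638]
t 0.55 375 px (246, 209) silver [0.5869 0.0845]
t 23.88 tcp [ 0.3983 -0.3679  0.2407] F [ 1.  -0.2  0.5] w 92.3
yaw 92.9 shift [2.904e-01 2.136e-01 2.000e-04] rot [-0.001  0.001  0.051]
```

Request:
{"name": "jog_arm", "arguments": {"moves": [[0.04,0.03,0,0,0,0.05,0],[0.055,0.045,0,0,0,0,0],[0.055,0.045,0,0,0,0,0],[0.055,0.045,0,0,0,0,0],[0.055,0.045,0,0,0,0,0],[0.03,0.01,0,0,0,0,0],[0,0,0,0,0,0,0],[0,0,0,0,0,0,0]]}}

```text
time: 24.88
tcp_pos: [0.5981, -0.0954, 0.2294]
ee_rot: [0.71, 0.705, -0.006, -0.005]
wrist_force: [-0.8, -0.6, -1.0]
grip_width: 1.0
```

```bash
python3 - <<'E'
from h import *
a=env.snapshot('scene');b=env.snapshot('top')
bush(a,'s');bush(b,'t');rel([.625,-.066,.14],90)
cv2.imwrite('pics/g10.png',np.hstack([cv2.resize(a['pixels'][120:280,180:340],(400,400)),cv2.resize(b['pixels'][130:290,200:360],(400,400))]))
E
```

```text
s 0.92 518 px (316, 228) silver [0.59   0.0853]
s 0.86 533 px (251, 218) silver [ 0.6274 -0.0659]
s 0.72 450 px (291, 191) pink [ 0.5046 -0.0165]
s 0.56 476 px (334, 191) silver [0.455  0.0808]
t 0.62 389 px (245, 209) silver [0.5879 0.0853]
t 0.51 278 px (245, 268) silver [0.4546 0.0818]
t 0.21 4617 px (161, 217) silver [0.5649 0.2787]
t 25.07 tcp [ 0.5983 -0.0961  0.2304] F [ 0.2 -0.5  0.5] w 92.1
yaw 89.49 shift [0.0305 0.0277 0.09  ] rot [-0.014  0.001 -0.009]
```

View pics/g10.png

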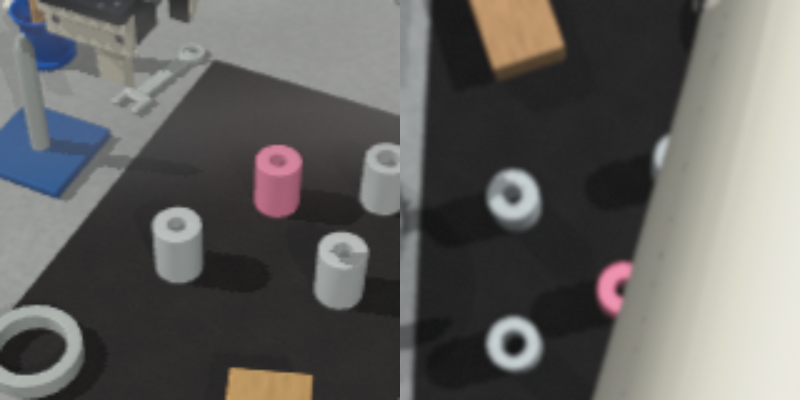

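Request:
{"name": "jog_arm", "arguments": {"moves": [[0.028,0.026,0.02,-0.012,0,-0.008,0],[0.002,0.002,0.05,0,0,0,0],[0,0,0.04,0,0,0,0],[0,0,0,0,0,0,0]]}}

```text
time: 25.58
tcp_pos: [0.628, -0.0718, 0.1205]
ee_rot: [0.71, 0.704, 0.001, 0.002]
wrist_force: [-1.0, 0.0, 0.4]
grip_width: 1.004
```

```bash
python3 - <<'E'
from h import *
rel([.6255,-.066,.027],90)
E
```

```text
t 25.57 tcp [ 0.628  -0.0718  0.1205] F [-1.   0.   0.4] w 92.4
yaw 89.48 shift [ 0.006  -0.0029  0.0935] rot [ 0.004  0.002 -0.009]
```

Request:
{"name": "jog_arm", "arguments": {"moves": [[0.006,-0.002,0.02,0.004,0.002,-0.008,0],[0,0,0.035,0,0,0,0],[0,0,0.03,0,0,0,0],[0,0,0,0,0,0,0]]}}

```text
time: 26.08
tcp_pos: [0.6302, -0.0672, 0.0383]
ee_rot: [0.708, 0.706, 0.003, 0.003]
wrist_force: [-0.5, 1.0, 0.5]
grip_width: 1.001
```

```bash
python3 - <<'E'
from h import *
rel([.6255,-.066,.027],90)
E
```

```text
t 26.07 tcp [ 0.6302 -0.0672  0.0383] F [-0.5  1.   0.5] w 92.1
yaw 89.85 shift [ 0.0012 -0.0048  0.0112] rot [ 0.009  0.    -0.003]
```

Request:
{"name": "jog_arm", "arguments": {"moves": [[0.001,-0.005,0.011,0.008,0,-0.002,0],[0,0,0,0,0,0,0.3],[0,0,0,0,0,0,0.6],[0,0,0,0,0,0,0.8],[0,0,0,0,0,0,0.8],[0,0,0,0,0,0,0.8],[0,0,0,0,0,0,0.8]]}}

```text
time: 26.95
tcp_pos: [0.6286, -0.0666, 0.032]
ee_rot: [0.707, 0.707, 0.003, 0.003]
wrist_force: [-0.0, 0.5, -1.5]
grip_width: 0.498
```

```bash
python3 - <<'E'
from h import *
rel([.6255,-.066,.027],90)
E
```

```text
t 26.95 tcp [ 0.6286 -0.0666  0.032 ] F [-0.   0.5 -1.5] w 45.8
yaw 89.97 shift [ 0.0006 -0.0032  0.005 ] rot [ 0.009  0.    -0.001]
```

Request:
{"name": "jog_arm", "arguments": {"moves": [[0,0,-0.02,-0.008,0,0,1],[0,0,-0.05,0,0,0,1],[0,0,-0.06,0,0,0,1],[0,0,-0.06,0,0,0,1],[-0.03,-0.01,-0.02,0,0,0,1],[-0.05,-0.02,0,0,0,0,1],[-0.05,-0.02,0,0,0,0,1],[-0.02,-0.01,0,0,0,0,1]]}}

```text
time: 27.95
tcp_pos: [0.5646, -0.2181, 0.2569]
ee_rot: [0.705, 0.709, 0.009, 0.009]
wrist_force: [0.2, -0.6, -2.0]
grip_width: 0.497
```

```bash
python3 - <<'E'
from h import *
rel([.5495,-.2745,.232],90)
E
```

```text
t 27.95 tcp [ 0.5646 -0.2181  0.2569] F [ 0.2 -0.6 -2. ] w 45.7
yaw 90.27 shift [-0.0563 -0.016   0.0245] rot [0.026 0.    0.005]
```

Request:
{"name": "jog_arm", "arguments": {"moves": [[-0.04,-0.012,0,0.02,0,0.004,1],[-0.014,-0.004,0.005,0,0,0,1],[0,0,0,0,0,0,1],[0,0,0,0,0,0,1]]}}

```text
time: 28.45
tcp_pos: [0.547, -0.2745, 0.2553]
ee_rot: [0.708, 0.706, 0.004, 0.004]
wrist_force: [-0.5, 0.4, -1.4]
grip_width: 0.493
```

```bash
python3 - <<'E'
from h import *
rel([.5495,-.2745,.232],90)
E
```

```text
t 28.45 tcp [ 0.547  -0.2745  0.2553] F [-0.5  0.4 -1.4] w 45.4
yaw 89.83 shift [0.     0.0023 0.0234] rot [ 0.01  -0.    -0.003]
```

Request:
{"name": "jog_arm", "arguments": {"moves": [[0,0.002,0.02,0.01,0,-0.003,1],[0,0,0.03,0,0,0,1],[0,0,0,0,0,0,1],[0,0,0,0,0,0,1]]}}

```text
time: 28.95
tcp_pos: [0.5519, -0.2685, 0.2019]
ee_rot: [0.704, 0.71, 0.001, -0.001]
wrist_force: [0.6, -0.6, -1.6]
grip_width: 0.496
```

```bash
cat >> h.py <<'E'
def pinlook(name):
    a=env.snapshot('scene');b=env.snapshot('top')
    cv2.imwrite('pics/'+name,np.hstack([cv2.resize(a['pixels'][90:210,130:250],(400,400),interpolation=cv2.INTER_CUBIC),cv2.resize(b['pixels'][180:280,360:460],(400,400),interpolation=cv2.INTER_CUBIC)]))
E
python3 - <<'E'
from h import *
rel([.5495,-.2745,.192],90);pinlook('p1.png')
E
```

```text
t 28.95 tcp [ 0.5519 -0.2685  0.2019] F [ 0.6 -0.6 -1.6] w 45.6
yaw 90.49 shift [-0.006  -0.0024  0.0099] rot [-0.001 -0.003  0.009]
```

View pics/p1.png

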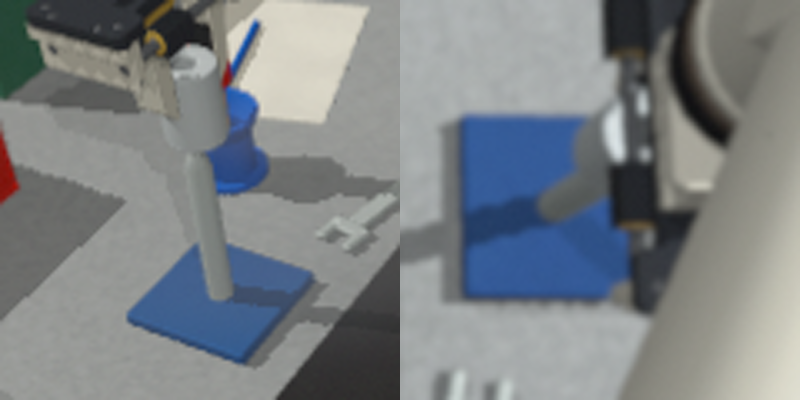

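Request:
{"name": "jog_arm", "arguments": {"moves": [[-0.006,-0.002,0.003,0,-0.003,0.008,1],[0,0,0,0,0,0,1],[0,0,0,0,0,0,1]]}}

```text
time: 29.42
tcp_pos: [0.5505, -0.2759, 0.2008]
ee_rot: [0.707, 0.707, 0.0, 0.001]
wrist_force: [-0.1, -0.0, -1.2]
grip_width: 0.497
```

```bash
python3 - <<'E'
from h import *
rel([.5495,-.2745,.192],90);pinlook('p2.png')
E
```

```text
t 29.43 tcp [ 0.5505 -0.2759  0.2008] F [-0.1 -0.  -1.2] w 45.7
yaw 89.95 shift [ 0.0014 -0.001   0.0088] rot [ 0.002  0.001 -0.001]
```

View pics/p2.png

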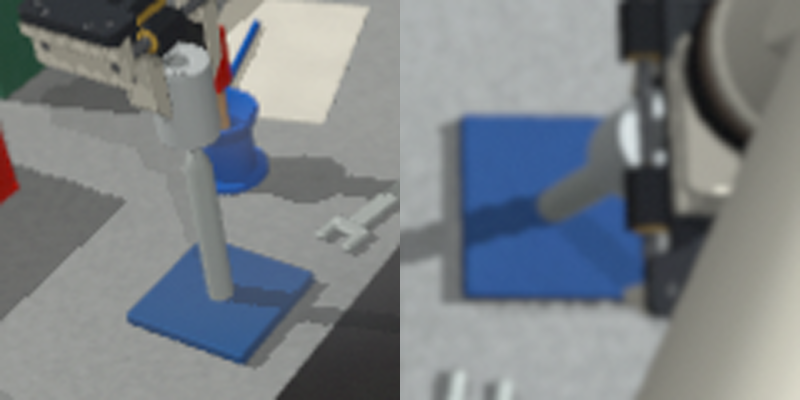

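```bash
cat >> h.py <<'E'
def pinover(name,hb=.032,off=(0,0),pin=(.5495,-.2745),rb=.023):
    a=env.snapshot('scene');b=env.snapshot('top');s=st();p=s['tcp_pos'];o=[]
    for S,(x0,y0,n),k in ((a,(140,90,80),5),(b,(380,180,80),5)):
        im=cv2.resize(S['pixels'][y0:y0+n,x0:x0+n],(400,400),interpolation=cv2.INTER_CUBIC)
        def circ(c,r,z,col):
            q=np.array([(proj(S,(c[0]+r*np.cos(t),c[1]+r*np.sin(t),z))-[x0,y0]+.5)*k-.5 for t in np.linspace(0,2*np.pi,40)])
            cv2.polylines(im,[q.round().astype(int)],True,col,1)
        c=p[:2]+off
        circ(c,rb,p[2]-hb,(0,255,0));circ(c,rb,p[2]-hb+.06,(0,255,0))
        circ(pin,.004,.154,(0,0,255));circ(pin,.0105,.138,(0,0,255));circ(pin,.0105,.012,(0,0,255))
        o.append(im)
    cv2.imwrite('pics/'+name,np.hstack(o))
E
python3 - <<'E'
from h import *
pinover('p3.png')
E
```

```text
(no output)
```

View pics/p3.png

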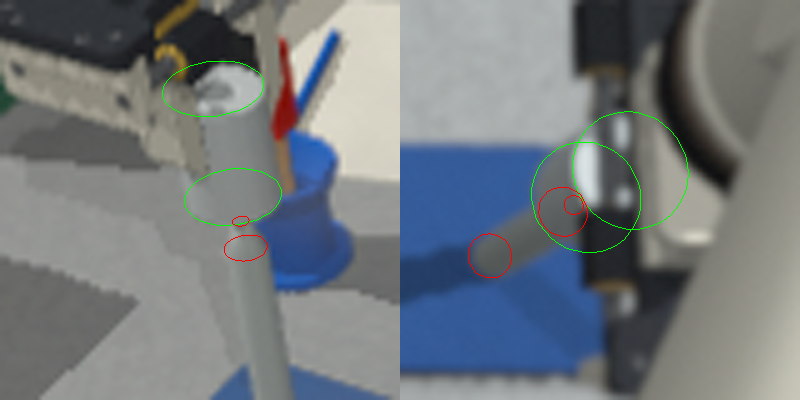

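Request:
{"name": "jog_arm", "arguments": {"moves": [[0.002,0,0.01,0.002,0,0,1],[0,0,0.01,0,0,0,1],[0,0,0.004,0,0,0,1],[0,0,0,0,0,0,1]]}}

```text
time: 30.12
tcp_pos: [0.5492, -0.2752, 0.1749]
ee_rot: [0.708, 0.707, -0.002, 0.0]
wrist_force: [-1.6, -1.0, -0.2]
grip_width: 0.495
```

```bash
python3 - <<'E'
from h import *
rel([.5495,-.2745,.192],90);pinover('p4.png')
E
```

```text
t 30.12 tcp [ 0.5492 -0.2752  0.1749] F [-1.6 -1.  -0.2] w 45.6
yaw 89.91 shift [ 0.0007  0.0003 -0.0171] rot [-0.002  0.003 -0.002]
```

View pics/p4.png

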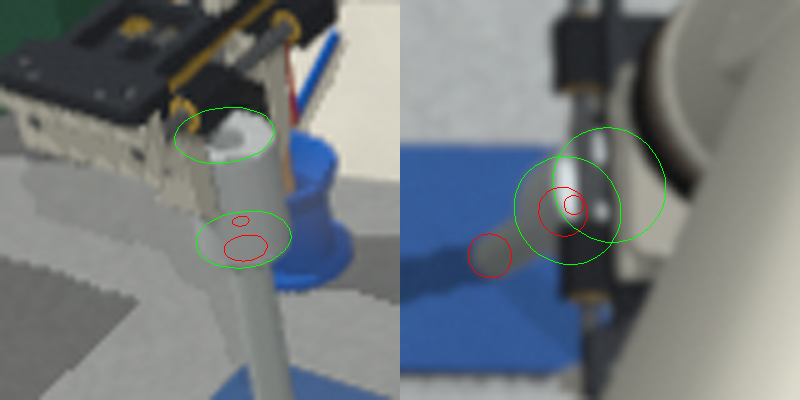

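Request:
{"name": "jog_arm", "arguments": {"moves": [[0,0,0.003,0,0,0,1],[0,0,0.003,0,0,0,1],[0,0,0,0,0,0,1]]}}

```text
time: 30.6
tcp_pos: [0.5487, -0.2761, 0.1726]
ee_rot: [0.708, 0.706, -0.001, 0.0]
wrist_force: [-1.9, -0.6, -2.4]
grip_width: 0.491
```

```bash
python3 - <<'E'
from h import *
rel([.5495,-.2745,.192],90)
E
```

```text
t 30.6 tcp [ 0.5487 -0.2761  0.1726] F [-1.9 -0.6 -2.4] w 45.1
yaw 89.86 shift [ 0.0015  0.0008 -0.0194] rot [-0.001  0.002 -0.002]
```

Request:
{"name": "jog_arm", "arguments": {"moves": [[0,0,0.005,0,0,0,1],[0,0,0.005,0,0,0,1],[0,0,0,0,0,0,1]]}}

```text
time: 30.98
tcp_pos: [0.5491, -0.2776, 0.1719]
ee_rot: [0.708, 0.706, 0.001, 0.002]
wrist_force: [-2.2, 1.3, -3.9]
grip_width: 0.493
```

```bash
python3 - <<'E'
from h import *
rel([.5495,-.2745,.192],90)
E
```

```text
t 30.98 tcp [ 0.5491 -0.2776  0.1719] F [-2.2  1.3 -3.9] w 45.4
yaw 89.79 shift [ 0.003   0.0005 -0.0201] rot [ 0.003  0.002 -0.004]
```

Request:
{"name": "jog_arm", "arguments": {"moves": [[0.002,0,0.008,0,0,0,1],[0,0,0.008,0,0,0,1]]}}

```text
time: 31.22
tcp_pos: [0.5505, -0.2816, 0.1678]
ee_rot: [0.709, 0.705, 0.002, 0.007]
wrist_force: [-18.2, 3.9, 43.9]
grip_width: 0.501
```

```bash
python3 - <<'E'
from h import *
rel([.5495,-.2745,.192],90);pinover('p5.png')
E
```

```text
t 31.23 tcp [ 0.5505 -0.2816  0.1678] F [-18.2   3.9  43.9] w 46.1
yaw 89.64 shift [ 0.0069 -0.0008 -0.0243] rot [ 0.012  0.007 -0.006]
```

View pics/p5.png

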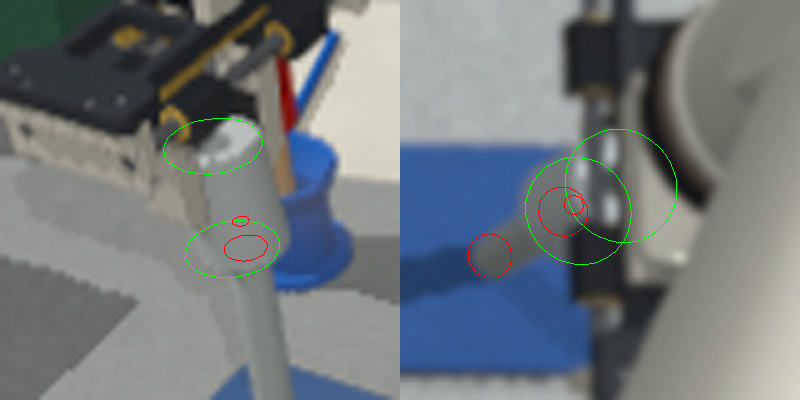

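Request:
{"name": "jog_arm", "arguments": {"moves": [[0.004,0,-0.01,0.01,0.005,-0.005,1],[0,0,-0.03,0,0,0,1],[0,0,-0.03,0,0,0,1],[0,0,-0.01,0,0,0,1],[0.03,0,0,0,0,0,1],[0.06,0,0,0,0,0,1],[0.06,0,0,0,0,0,1],[0.06,0,0,0,0,0,1]]}}

```text
time: 32.33
tcp_pos: [0.5536, -0.0646, 0.2453]
ee_rot: [0.71, 0.704, 0.002, 0.004]
wrist_force: [1.2, -0.5, -1.2]
grip_width: 0.498
```

```bash
python3 - <<'E'
from h import *
rel([.565,.2745,.22],90);a=env.snapshot('scene');save(a,'p6.png')
b=env.snapshot('top');save(b,'p6t.png')
E
```

```text
t 32.33 tcp [ 0.5536 -0.0646  0.2453] F [ 1.2 -0.5 -1.2] w 45.9
yaw 89.46 shift [0.3393 0.008  0.0244] rot [ 0.008  0.003 -0.009]
```

View pics/p6.png

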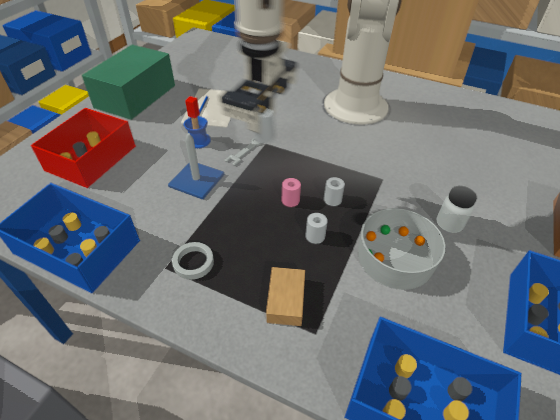

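View pics/p6t.png

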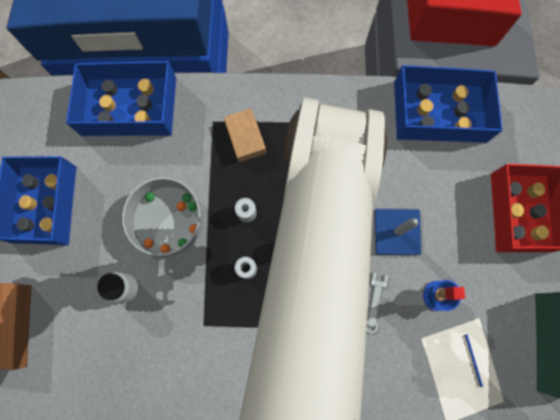

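Request:
{"name": "jog_arm", "arguments": {"moves": [[0.06,0,0,0.006,0.002,-0.008,1],[0.06,0,0,0,0,0,1],[0.06,0,0,0,0,0,1],[0.06,0.002,0,0,0,0,1],[0.06,0.004,0,0,0,0,1],[0.05,0.005,0,0,0,0,1],[0.02,0,0,0,0,0,1],[0,0,0,0,0,0,1]]}}

```text
time: 33.42
tcp_pos: [0.5575, 0.3202, 0.236]
ee_rot: [0.701, 0.713, -0.001, -0.004]
wrist_force: [0.2, -0.4, -1.5]
grip_width: 0.501
```

```bash
python3 - <<'E'
from h import *
rel([.565,.3125,.14],90)
E
```

```text
t 33.42 tcp [0.5575 0.3202 0.236 ] F [ 0.2 -0.4 -1.5] w 46.1
yaw 90.97 shift [-0.0084  0.0081  0.0959] rot [-0.008 -0.005  0.017]
```

Request:
{"name": "jog_arm", "arguments": {"moves": [[-0.008,0.008,0.02,-0.006,-0.004,0.015,1],[0,0,0.04,0,0,0,1],[0,0,0.03,0,0,0,1],[0,0,0,0,0,0,1]]}}

```text
time: 33.92
tcp_pos: [0.5679, 0.3015, 0.1432]
ee_rot: [0.71, 0.704, -0.002, 0.001]
wrist_force: [-0.5, -0.4, -0.8]
grip_width: 0.502
```

```bash
python3 - <<'E'
from h import *
rel([.565,.3125,.042],90);a=env.snapshot('scene')
cv2.imwrite('pics/q1.png',cv2.resize(a['pixels'][160:300,330:470],(500,500)))
E
```

```text
t 33.92 tcp [0.5679 0.3015 0.1432] F [-0.5 -0.4 -0.8] w 46.1
yaw 89.52 shift [ 0.0114 -0.0029  0.1012] rot [-0.001  0.004 -0.008]
```

View pics/q1.png

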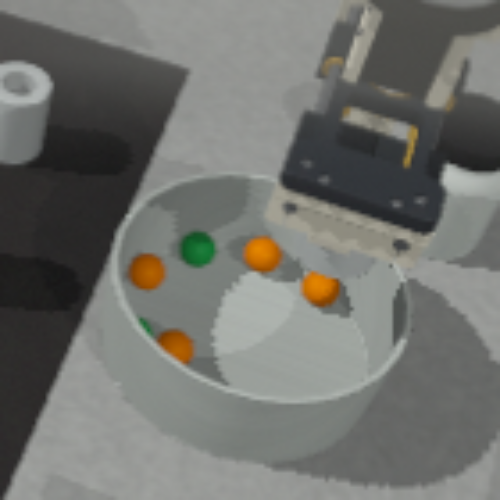

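Request:
{"name": "jog_arm", "arguments": {"moves": [[0.01,-0.003,0.02,0,0.003,-0.007,1],[0.001,0,0.03,0,0,0,1],[0,0,0.025,0,0,0,1],[0,0,0,0,0,0,1]]}}

```text
time: 34.48
tcp_pos: [0.5692, 0.3156, 0.0712]
ee_rot: [0.708, 0.707, 0.005, 0.001]
wrist_force: [0.2, 0.8, -1.5]
grip_width: 0.498
```

```bash
python3 - <<'E'
from h import *
rel([.565,.3125,.045],90)
E
```

```text
t 34.48 tcp [0.5692 0.3156 0.0712] F [ 0.2  0.8 -1.5] w 45.8
yaw 89.92 shift [-0.0033 -0.0044  0.0262] rot [ 0.008 -0.006 -0.001]
```

Request:
{"name": "jog_arm", "arguments": {"moves": [[-0.003,-0.004,0.01,0.006,-0.005,0,1],[0,0,0.012,0,0,0,1],[0,0,0.006,0,0,0,1],[0,0,0,0,0,0,1]]}}

```text
time: 34.98
tcp_pos: [0.5669, 0.3141, 0.0443]
ee_rot: [0.707, 0.707, 0.003, 0.001]
wrist_force: [-0.8, 0.3, -2.0]
grip_width: 0.5
```

```bash
python3 - <<'E'
from h import *
rel([.565,.3125,.042],90);a=env.snapshot('scene')
cv2.imwrite('pics/q2.png',cv2.resize(a['pixels'][160:300,330:470],(500,500)))
E
```

```text
t 34.98 tcp [0.5669 0.3141 0.0443] F [-0.8  0.3 -2. ] w 46.0
yaw 89.95 shift [-0.0016 -0.0019  0.0023] rot [ 0.006 -0.003 -0.001]
```

View pics/q2.png

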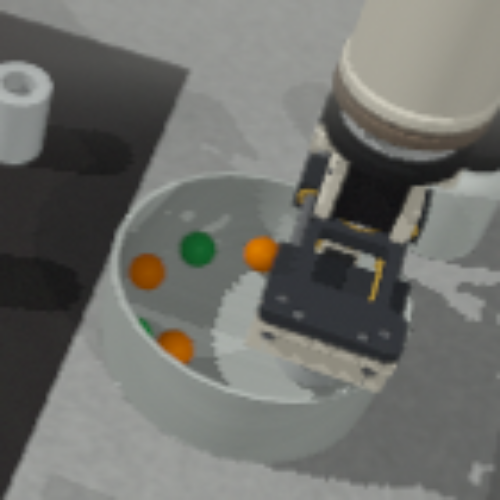

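Request:
{"name": "jog_arm", "arguments": {"moves": [[0,0,0.003,0,0,0,1],[0,0,0,0,0,0,0.4],[0,0,0,0,0,0,0.35],[0,0,0,0,0,0,0.35],[0,0,-0.02,0,0,0,0.35],[0,0,-0.04,0,0,0,0.35],[0,0,-0.05,0,0,0,0.35],[0,0,-0.06,0,0,0,0.3]]}}

```text
time: 36.02
tcp_pos: [0.5643, 0.3125, 0.2165]
ee_rot: [0.708, 0.707, 0.001, 0.001]
wrist_force: [1.2, -0.1, 0.8]
grip_width: 0.694
```

Request:
{"name": "jog_arm", "arguments": {"moves": [[-0.03,0,-0.04,0,0,0,0],[-0.06,0,0,0,0,0,0],[-0.06,0,0,0,0,0,0],[-0.05,0.01,0,0,0,0,0],[0,0,0,0,0,0,0]]}}

```text
time: 36.65
tcp_pos: [0.5793, 0.1091, 0.274]
ee_rot: [0.707, 0.707, 0.013, 0.005]
wrist_force: [-0.5, 0.8, 0.0]
grip_width: 0.999
```

```bash
python3 - <<'E'
from h import *
rel([.588,.085,.14],90);a=env.snapshot('scene');b=env.snapshot('top');bush(a,'s');bush(b,'t')
cv2.imwrite('pics/q3.png',cv2.resize(a['pixels'][120:330,230:510],(746,560)))
E
```

```text
t 36.65 tcp [0.5793 0.1091 0.274 ] F [-0.5  0.8  0. ] w 91.9
yaw 90.02 shift [-0.0257  0.0053  0.1339] rot [ 0.025 -0.012  0.   ]
s 0.95 489 px (334, 191) silver [0.4551 0.081 ]
s 0.7 484 px (291, 192) pink [ 0.5073 -0.0156]
s 0.7 265 px (243, 152) silver [ 0.4173 -0.202 ]
s 0.67 563 px (316, 228) silver [0.5893 0.085 ]
t 0.8 367 px (246, 209) silver [0.5869 0.0841]
t 0.72 298 px (246, 268) silver [0.454  0.0802]
t 0.69 354 px (289, 246) pink [ 0.5055 -0.0153]
```

View pics/q3.png

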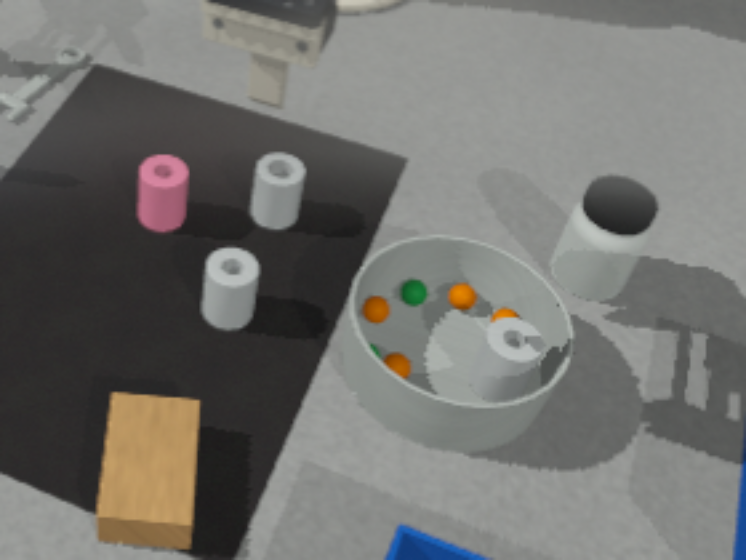

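Request:
{"name": "jog_arm", "arguments": {"moves": [[-0.02,0.008,0.03,0.02,-0.01,0,0],[-0.004,0,0.05,0,0,0,0],[0,0,0.05,0,0,0,0],[0,0,0,0,0,0,0],[0,0,0,0,0,0,0]]}}

```text
time: 37.48
tcp_pos: [0.5885, 0.1056, 0.142]
ee_rot: [0.697, 0.717, 0.005, -0.001]
wrist_force: [-0.3, -0.5, 0.3]
grip_width: 1.003
```

```bash
python3 - <<'E'
from h import *
rel([.588,.0848,.03],90)
E
```

```text
t 37.48 tcp [0.5885 0.1056 0.142 ] F [-0.3 -0.5  0.3] w 92.3
yaw 91.55 shift [-0.0218 -0.0017  0.1118] rot [ 0.006 -0.01   0.027]
```

Request:
{"name": "jog_arm", "arguments": {"moves": [[-0.021,-0.001,0.01,0.006,-0.008,0.025,0],[0,0,0.02,0,0,0,0],[0,0,0.02,0,0,0,0],[0,0,0,0,0,0,0]]}}

```text
time: 37.98
tcp_pos: [0.5915, 0.0836, 0.0938]
ee_rot: [0.707, 0.707, 0.003, 0.001]
wrist_force: [-0.7, -0.5, 1.2]
grip_width: 1.001
```

```bash
python3 - <<'E'
from h import *
rel([.588,.0848,.03],90)
E
```

```text
t 37.98 tcp [0.5915 0.0836 0.0938] F [-0.7 -0.5  1.2] w 92.1
yaw 89.99 shift [ 0.001  -0.0039  0.0637] rot [ 0.007 -0.003 -0.   ]
```

Request:
{"name": "jog_arm", "arguments": {"moves": [[0.001,-0.003,0.02,0.006,-0.003,0,0],[0,0,0.025,0,0,0,0],[0,0,0.018,0,0,0,0],[0,0,0,0,0,0,0]]}}

```text
time: 38.48
tcp_pos: [0.589, 0.0854, 0.0278]
ee_rot: [0.707, 0.707, 0.001, 0.0]
wrist_force: [-0.2, -0.1, -0.2]
grip_width: 1.003
```

```bash
python3 - <<'E'
from h import *
rel([.588,.0848,.03],90)
E
```

```text
t 38.48 tcp [0.589  0.0854 0.0278] F [-0.2 -0.1 -0.2] w 92.3
yaw 90.0 shift [-0.0006 -0.001  -0.0022] rot [ 0.002 -0.001 -0.   ]
```

Close, lift, and go toward the pin.

Request:
{"name": "jog_arm", "arguments": {"moves": [[0,-0.001,-0.002,0,0,0,0.3],[0,0,0,0,0,0,0.6],[0,0,0,0,0,0,1],[0,0,0,0,0,0,1],[0,0,0,0,0,0,1],[0,0,0,0,0,0,1],[0,0,0,0,0,0,1]]}}

```text
time: 39.35
tcp_pos: [0.5898, 0.0858, 0.0325]
ee_rot: [0.707, 0.707, 0.003, 0.001]
wrist_force: [-0.7, -0.4, 0.5]
grip_width: 0.492
```

```bash
python3 - <<'E'
from h import *
rel([.5495,-.2745,.25],90)
E
```

```text
t 39.35 tcp [0.5898 0.0858 0.0325] F [-0.7 -0.4  0.5] w 45.3
yaw 90.0 shift [-0.3599 -0.0391 -0.2183] rot [ 0.006 -0.002 -0.   ]
```

Request:
{"name": "jog_arm", "arguments": {"moves": [[0,0,-0.03,0,0,0,1],[0,0,-0.06,0,0,0,1],[0,0,-0.06,0,0,0,1],[-0.02,-0.005,-0.055,0,0,0,1],[-0.06,-0.008,-0.01,0,0,0,1],[-0.06,-0.008,0,0,0,0,1],[-0.06,-0.008,0,0,0,0,1],[-0.06,-0.008,0,0,0,0,1]]}}

```text
time: 40.35
tcp_pos: [0.5526, -0.1737, 0.2529]
ee_rot: [0.702, 0.712, 0.003, 0.001]
wrist_force: [0.8, 0.5, -2.5]
grip_width: 0.497
```

```bash
python3 - <<'E'
from h import *
rel([.5495,-.2745,.25],90)
E
```

```text
t 40.35 tcp [ 0.5526 -0.1737  0.2529] F [ 0.8  0.5 -2.5] w 45.8
yaw 90.85 shift [-0.1008 -0.0046  0.0026] rot [ 0.005 -0.003  0.015]
```

Request:
{"name": "jog_arm", "arguments": {"moves": [[-0.05,-0.002,0,0.005,-0.003,0.012,1],[-0.035,0,0,0,0,0,1],[-0.005,0,0.01,0,0,0,1],[0,0,0.02,0,0,0,1],[0,0,0,0,0,0,1],[0,0,0,0,0,0,1]]}}

```text
time: 41.1
tcp_pos: [0.5474, -0.2716, 0.221]
ee_rot: [0.71, 0.705, -0.001, -0.001]
wrist_force: [0.5, 0.8, -1.4]
grip_width: 0.497
```

```bash
python3 - <<'E'
from h import *
rel([.5495,-.2745,.20],90)
E
```

```text
t 41.1 tcp [ 0.5474 -0.2716  0.221 ] F [ 0.5  0.8 -1.4] w 45.8
yaw 89.61 shift [-0.0028  0.0022  0.0209] rot [-0.003  0.001 -0.007]
```

Request:
{"name": "jog_arm", "arguments": {"moves": [[-0.003,0.002,0.018,-0.003,0.001,-0.006,1],[0,0,0,0,0,0,1],[0,0,0,0,0,0,1]]}}

```text
time: 41.48
tcp_pos: [0.5505, -0.2734, 0.2026]
ee_rot: [0.706, 0.708, 0.001, 0.001]
wrist_force: [-0.5, 0.5, -2.2]
grip_width: 0.493
```

```bash
python3 - <<'E'
from h import *
rel([.5495,-.2745,.20],90);pinover('p7.png')
E
```

```text
t 41.48 tcp [ 0.5505 -0.2734  0.2026] F [-0.5  0.5 -2.2] w 45.4
yaw 90.12 shift [-0.0011 -0.001   0.0026] rot [ 0.002 -0.     0.002]
```

View pics/p7.png

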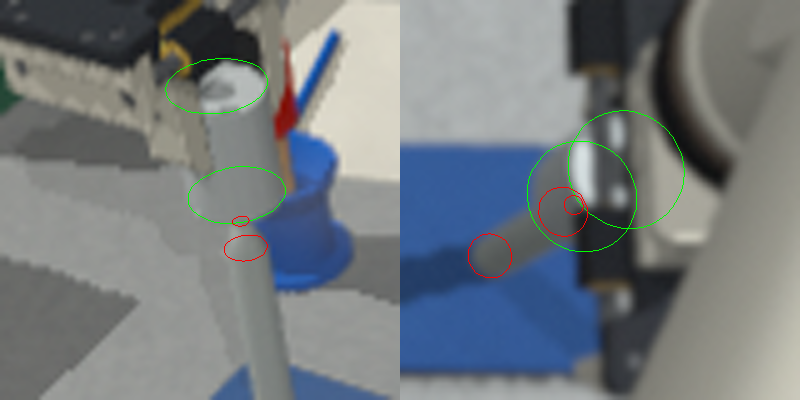

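Aligned. Descend onto the nose.

Request:
{"name": "jog_arm", "arguments": {"moves": [[-0.001,-0.001,0.01,0,0,0,1],[0,0,0.012,0,0,0,1],[0,0,0.004,0,0,0,1]]}}

```text
time: 41.95
tcp_pos: [0.5493, -0.2746, 0.1754]
ee_rot: [0.706, 0.708, 0.001, 0.001]
wrist_force: [-2.8, -0.1, 1.8]
grip_width: 0.497
```

Request:
{"name": "jog_arm", "arguments": {"moves": [[0,0,0.004,0,0,0,1],[0,0,0.006,0,0,0,1]]}}

```text
time: 42.2
tcp_pos: [0.5494, -0.2775, 0.1711]
ee_rot: [0.707, 0.707, 0.001, 0.002]
wrist_force: [-11.2, 2.4, 39.3]
grip_width: 0.499
```

```bash
python3 - <<'E'
from h import *
rel([.5495,-.2745,.20],90);pinover('p8.png')
E
```

```text
t 42.2 tcp [ 0.5494 -0.2775  0.1711] F [-11.2   2.4  39.3] w 45.9
yaw 90.02 shift [ 0.003   0.0002 -0.0289] rot [0.005 0.002 0.   ]
```

View pics/p8.png

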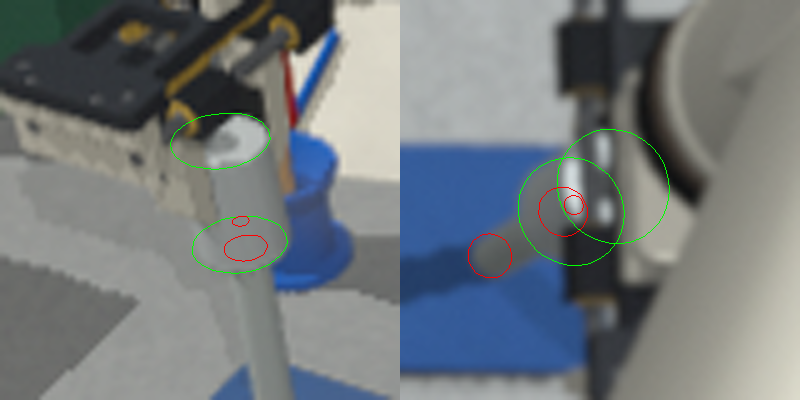

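Tight: it jams on the cone with 39 N at the same height. Back off and take it to the bowl.

Request:
{"name": "jog_arm", "arguments": {"moves": [[0.002,0,-0.01,0,0,0,1],[0,0,-0.03,0,0,0,1],[0,0,-0.03,0,0,0,1],[0,0,-0.01,0,0,0,1],[0.03,0,0,0,0,0,1],[0.06,0,0,0,0,0,1],[0.06,0,0,0,0,0,1],[0.06,0,0,0,0,0,1]]}}

```text
time: 43.3
tcp_pos: [0.549, -0.0671, 0.2507]
ee_rot: [0.711, 0.703, 0.0, 0.004]
wrist_force: [0.8, -0.6, -1.5]
grip_width: 0.498
```

Request:
{"name": "jog_arm", "arguments": {"moves": [[0.06,0,0,0,0,0,1],[0.06,0,0,0,0,0,1],[0.06,0,0,0,0,0,1],[0.06,0.002,0,0,0,0,1],[0.06,0.002,0,0,0,0,1],[0,0,0,0,0,0,1],[0,0,0,0,0,0,1]]}}

```text
time: 44.18
tcp_pos: [0.5511, 0.2501, 0.242]
ee_rot: [0.708, 0.707, -0.002, 0.002]
wrist_force: [-0.8, 0.2, -1.3]
grip_width: 0.497
```

```bash
python3 - <<'E'
from h import *
rel([.563,.258,.14],90)
E
```

```text
t 44.17 tcp [0.5511 0.2501 0.242 ] F [-0.8  0.2 -1.3] w 45.8
yaw 89.91 shift [0.0085 0.0119 0.102 ] rot [-0.     0.006 -0.002]
```

Request:
{"name": "jog_arm", "arguments": {"moves": [[0.008,0.01,0.02,0,0.005,0,1],[0,0,0.04,0,0,0,1],[0,0,0.04,0,0,0,1],[0,0,0,0,0,0,1]]}}

```text
time: 44.68
tcp_pos: [0.5627, 0.2515, 0.1394]
ee_rot: [0.711, 0.704, -0.001, 0.001]
wrist_force: [0.2, -0.4, -0.2]
grip_width: 0.496
```

```bash
python3 - <<'E'
from h import *
rel([.561,.258,.07],90);a=env.snapshot('scene')
cv2.imwrite('pics/q4.png',cv2.resize(a['pixels'][160:300,330:470],(500,500)))
E
```

```text
t 44.67 tcp [0.5627 0.2515 0.1394] F [ 0.2 -0.4 -0.2] w 45.6
yaw 89.44 shift [ 0.0066 -0.0017  0.0693] rot [ 0.     0.002 -0.01 ]
```

View pics/q4.png

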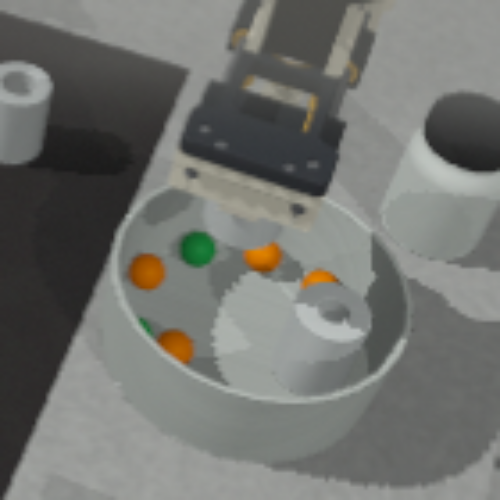

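Request:
{"name": "jog_arm", "arguments": {"moves": [[0.005,-0.001,0.02,0,0.002,-0.009,1],[0,0,0.025,0,0,0,1],[0,0,0.02,0,0,0,1],[0,0,0,0,0,0,1]]}}

```text
time: 45.22
tcp_pos: [0.5677, 0.2586, 0.0786]
ee_rot: [0.708, 0.707, 0.006, 0.002]
wrist_force: [0.0, -0.5, -2.2]
grip_width: 0.497
```

```bash
python3 - <<'E'
from h import *
rel([.561,.258,.045],90)
E
```

```text
t 45.23 tcp [0.5677 0.2586 0.0786] F [ 0.  -0.5 -2.2] w 45.7
yaw 89.92 shift [-0.0008 -0.0071  0.0335] rot [ 0.012 -0.006 -0.001]
```

Request:
{"name": "jog_arm", "arguments": {"moves": [[-0.001,-0.007,0.012,0.01,-0.005,0,1],[0,0,0.012,0,0,0,1],[0,0,0.01,0,0,0,1],[0,0,0,0,0,0,1]]}}

```text
time: 45.72
tcp_pos: [0.5615, 0.2585, 0.0437]
ee_rot: [0.707, 0.707, 0.002, 0.0]
wrist_force: [0.2, 1.6, -1.2]
grip_width: 0.497
```

```bash
python3 - <<'E'
from h import *
rel([.561,.258,.042],90)
E
```

```text
t 45.73 tcp [0.5615 0.2585 0.0437] F [ 0.2  1.6 -1.2] w 45.8
yaw 89.94 shift [-0.0005 -0.0005  0.0017] rot [ 0.003 -0.002 -0.001]
```

Request:
{"name": "jog_arm", "arguments": {"moves": [[0,0,0.003,0,0,0,1],[0,0,0,0,0,0,0.4],[0,0,0,0,0,0,0.35],[0,0,0,0,0,0,0.35],[0,0,-0.02,0,0,0,0.35],[0,0,-0.04,0,0,0,0.35],[0,0,-0.05,0,0,0,0.35],[0,0,-0.06,0,0,0,0.3]]}}

```text
time: 46.72
tcp_pos: [0.5594, 0.257, 0.216]
ee_rot: [0.708, 0.706, -0.0, -0.0]
wrist_force: [1.1, 0.6, 0.3]
grip_width: 0.692
```

Request:
{"name": "jog_arm", "arguments": {"moves": [[-0.03,-0.02,-0.03,0,0,0,0],[-0.055,-0.035,0,0,0,0,0],[-0.05,-0.035,0,0,0,0,0],[-0.02,-0.015,0,0,0,0,0],[0,0,0,0,0,0,0],[0,0,0,0,0,0,0]]}}

```text
time: 47.48
tcp_pos: [0.4578, 0.1006, 0.2616]
ee_rot: [0.708, 0.706, 0.014, 0.004]
wrist_force: [0.2, 0.6, -0.2]
grip_width: 1.004
```

```bash
python3 - <<'E'
from h import *
rel([.4548,.081,.14],90);a=env.snapshot('scene');b=env.snapshot('top');bush(a,'s');bush(b,'t')
cv2.imwrite('pics/q5.png',cv2.resize(a['pixels'][120:330,230:510],(746,560)))
E
```

```text
t 47.48 tcp [0.4578 0.1006 0.2616] F [ 0.2  0.6 -0.2] w 92.4
yaw 89.87 shift [-0.0214 -0.0059  0.1212] rot [ 0.024 -0.014 -0.002]
s 0.84 653 px (419, 255) silver [0.5624 0.3197]
s 0.8 698 px (393, 243) silver [0.555  0.2593]
s 0.78 494 px (291, 192) pink [ 0.5057 -0.0166]
s 0.65 490 px (334, 191) silver [0.4534 0.0808]
t 0.57 327 px (289, 246) pink [ 0.5046 -0.0154]
```

View pics/q5.png

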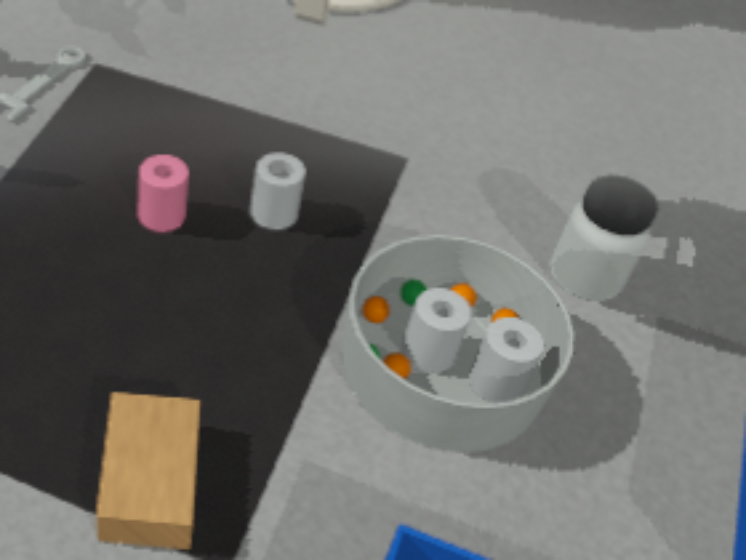

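Both tight ones stand in the bowl. Last bushing at (0.454, 0.081).

Request:
{"name": "jog_arm", "arguments": {"moves": [[-0.016,-0.004,0.03,0.02,-0.012,0,0],[0,0,0.05,0,0,0,0],[0,0,0.04,0,0,0,0],[0,0,0,0,0,0,0]]}}

```text
time: 48.18
tcp_pos: [0.4568, 0.088, 0.137]
ee_rot: [0.706, 0.708, 0.001, 0.001]
wrist_force: [0.0, -0.0, 0.3]
grip_width: 1.0
```

```bash
python3 - <<'E'
from h import *
rel([.4545,.081,.03],90)
E
```

```text
t 48.17 tcp [0.4568 0.088  0.137 ] F [ 0.  -0.   0.3] w 92.0
yaw 90.22 shift [-0.007  -0.0027  0.107 ] rot [0.003 0.    0.004]
```

Request:
{"name": "jog_arm", "arguments": {"moves": [[-0.007,-0.003,0.02,0.003,0,0.003,0],[0,0,0.03,0,0,0,0],[0,0,0.025,0,0,0,0],[0,0,0,0,0,0,0]]}}

```text
time: 48.68
tcp_pos: [0.46, 0.0842, 0.0654]
ee_rot: [0.706, 0.709, 0.003, 0.002]
wrist_force: [-0.5, -0.7, 0.5]
grip_width: 1.003
```

```bash
python3 - <<'E'
from h import *
rel([.4545,.081,.03],90)
E
```

```text
t 48.67 tcp [0.46   0.0842 0.0654] F [-0.5 -0.7  0.5] w 92.3
yaw 90.24 shift [-0.0032 -0.0057  0.0354] rot [ 0.007 -0.002  0.004]
```

Request:
{"name": "jog_arm", "arguments": {"moves": [[-0.003,-0.006,0.015,0.006,0,0.003,0],[0,0,0.02,0,0,0,0],[0,0,0,0,0,0,0]]}}

```text
time: 49.05
tcp_pos: [0.4569, 0.0824, 0.0325]
ee_rot: [0.706, 0.708, 0.004, 0.0]
wrist_force: [0.3, -0.5, 0.3]
grip_width: 1.005
```

```bash
python3 - <<'E'
from h import *
rel([.4545,.081,.03],90)
E
```

```text
t 49.05 tcp [0.4569 0.0824 0.0325] F [ 0.3 -0.5  0.3] w 92.4
yaw 90.11 shift [-0.0014 -0.0024  0.0024] rot [ 0.006 -0.005  0.002]
```

Request:
{"name": "jog_arm", "arguments": {"moves": [[-0.001,-0.002,0.002,0.005,-0.004,0,0.3],[0,0,0,0,0,0,0.6],[0,0,0,0,0,0,1],[0,0,0,0,0,0,1],[0,0,0,0,0,0,1],[0,0,0,0,0,0,1],[0,0,0,0,0,0,1]]}}

```text
time: 49.92
tcp_pos: [0.4563, 0.0818, 0.0328]
ee_rot: [0.706, 0.708, 0.002, 0.001]
wrist_force: [-0.5, -0.7, 0.4]
grip_width: 0.497
```

```bash
python3 - <<'E'
from h import *
rel([.5495,-.2745,.25],90)
E
```

```text
t 49.92 tcp [0.4563 0.0818 0.0328] F [-0.5 -0.7  0.4] w 45.8
yaw 90.1 shift [-0.3561  0.0934 -0.2175] rot [ 0.004 -0.002  0.002]
```

Request:
{"name": "jog_arm", "arguments": {"moves": [[0,0,-0.03,0,0,0,1],[0,0,-0.06,0,0,0,1],[0,0,-0.06,0,0,0,1],[-0.02,0.01,-0.055,0,0,0,1],[-0.055,0.018,-0.015,0,0,0,1],[-0.055,0.018,0,0,0,0,1],[-0.055,0.018,0,0,0,0,1],[-0.055,0.018,0,0,0,0,1]]}}

```text
time: 50.92
tcp_pos: [0.5402, -0.1583, 0.2595]
ee_rot: [0.701, 0.713, 0.002, 0.0]
wrist_force: [0.7, 0.3, -1.8]
grip_width: 0.502
```

```bash
python3 - <<'E'
from h import *
rel([.5495,-.2745,.25],90)
E
```

```text
t 50.92 tcp [ 0.5402 -0.1583  0.2595] F [ 0.7  0.3 -1.8] w 46.2
yaw 90.92 shift [-0.1164  0.0074  0.0092] rot [ 0.003 -0.003  0.016]
```

Request:
{"name": "jog_arm", "arguments": {"moves": [[-0.05,0.005,0,0.003,-0.003,0.012,1],[-0.045,0.003,0,0,0,0,1],[-0.012,0,0.01,0,0,0,1],[0,0,0.02,0,0,0,1],[0,0,0,0,0,0,1],[0,0,0,0,0,0,1]]}}

```text
time: 51.68
tcp_pos: [0.5474, -0.2722, 0.226]
ee_rot: [0.708, 0.706, -0.002, -0.001]
wrist_force: [-0.5, 0.2, -0.6]
grip_width: 0.498
```

```bash
python3 - <<'E'
from h import *
rel([.5495,-.2745,.20],90)
E
```

```text
t 51.67 tcp [ 0.5474 -0.2722  0.226 ] F [-0.5  0.2 -0.6] w 45.8
yaw 89.88 shift [-0.0023  0.0023  0.026 ] rot [-0.004  0.001 -0.002]
```

Request:
{"name": "jog_arm", "arguments": {"moves": [[-0.002,0.002,0.012,-0.003,0,-0.002,1],[0,0,0.011,0,0,0,1],[0,0,0,0,0,0,1],[0,0,0,0,0,0,1]]}}

```text
time: 52.18
tcp_pos: [0.5506, -0.2724, 0.2023]
ee_rot: [0.706, 0.708, 0.0, 0.0]
wrist_force: [-0.3, 0.4, -1.3]
grip_width: 0.499
```

```bash
python3 - <<'E'
from h import *
rel([.5495,-.2745,.20],90);pinover('p9.png',hb=.0328)
E
```

```text
t 52.17 tcp [ 0.5506 -0.2724  0.2023] F [-0.3  0.4 -1.3] w 45.9
yaw 90.17 shift [-0.0021 -0.0011  0.0023] rot [0.001 0.    0.003]
```

View pics/p9.png

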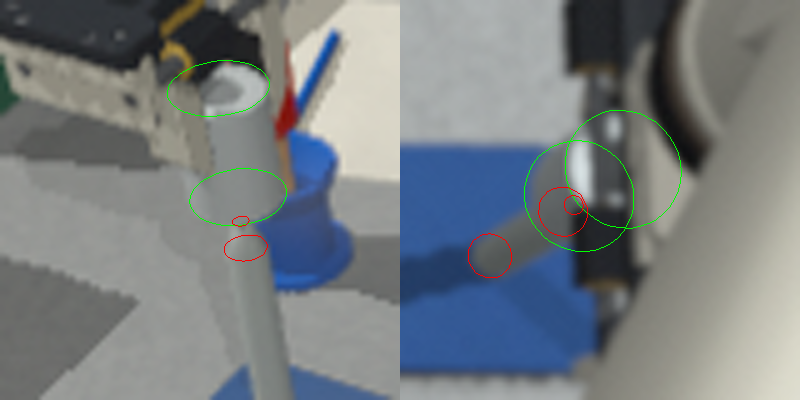

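Request:
{"name": "jog_arm", "arguments": {"moves": [[-0.002,-0.002,0.01,0,0,0,1],[0,0,0.01,0,0,0,1],[0,0,0.008,0,0,0,1],[0,0,0,0,0,0,1]]}}

```text
time: 52.78
tcp_pos: [0.5482, -0.2747, 0.1724]
ee_rot: [0.706, 0.708, 0.0, 0.0]
wrist_force: [-0.2, -0.1, -2.4]
grip_width: 0.499
```

```bash
python3 - <<'E'
from h import *
rel([.548,-.2745,.16],90)
E
```

```text
t 52.77 tcp [ 0.5482 -0.2747  0.1724] F [-0.2 -0.1 -2.4] w 45.9
yaw 90.15 shift [ 0.0002 -0.0002  0.0124] rot [0.001 0.    0.003]
```

Request:
{"name": "jog_arm", "arguments": {"moves": [[0,0,0.006,0,0,0,1],[0,0,0.006,0,0,0,1],[0,0,0.006,0,0,0,1]]}}

```text
time: 53.15
tcp_pos: [0.5488, -0.2749, 0.1539]
ee_rot: [0.706, 0.708, 0.0, 0.001]
wrist_force: [-0.6, -0.4, -2.2]
grip_width: 0.499
```

```bash
python3 - <<'E'
from h import *
rel([.548,-.2745,.14],90)
E
```

```text
t 53.15 tcp [ 0.5488 -0.2749  0.1539] F [-0.6 -0.4 -2.2] w 45.9
yaw 90.16 shift [ 0.0004 -0.0008  0.0139] rot [0.002 0.001 0.003]
```

Request:
{"name": "jog_arm", "arguments": {"moves": [[0,0,0.012,0,0,0,1],[0,0,0.012,0,0,0,1],[0,0,0.012,0,0,0,1],[0,0,0,0,0,0,1]]}}

```text
time: 53.65
tcp_pos: [0.5481, -0.2744, 0.114]
ee_rot: [0.706, 0.708, 0.0, -0.0]
wrist_force: [0.0, 0.4, -1.8]
grip_width: 0.499
```

```bash
python3 - <<'E'
from h import *
rel([.548,-.2745,.112],90)
E
```

```text
t 53.65 tcp [ 0.5481 -0.2744  0.114 ] F [ 0.   0.4 -1.8] w 45.9
yaw 90.17 shift [-0.0001 -0.0001  0.002 ] rot [-0.    -0.     0.003]
```

Slides freely. Release, wait, then lift well clear.

Request:
{"name": "jog_arm", "arguments": {"moves": [[0,0,0,0,0,0,0.4],[0,0,0,0,0,0,0.2],[0,0,0,0,0,0,0],[0,0,0,0,0,0,0],[0,0,0,0,0,0,0],[0,0,-0.03,0,0,0,0],[0,0,-0.06,0,0,0,0],[0,0,-0.06,0,0,0,0]]}}

```text
time: 54.65
tcp_pos: [0.5461, -0.2731, 0.2642]
ee_rot: [0.706, 0.708, -0.002, -0.003]
wrist_force: [0.9, 0.4, 0.2]
grip_width: 0.998
```

Request:
{"name": "jog_arm", "arguments": {"moves": [[0.04,-0.02,0,0,0,0,0],[0.06,-0.02,0,0,0,0,0],[0.06,-0.02,0,0,0,0,0],[0.06,-0.02,0,0,0,0,0],[0.03,0,0,0,0,0,0],[0,0,0,0,0,0,0],[0,0,0,0,0,0,0]]}}

```text
time: 55.52
tcp_pos: [0.4676, -0.022, 0.2715]
ee_rot: [0.707, 0.707, 0.003, 0.004]
wrist_force: [-0.5, -0.2, 0.7]
grip_width: 1.002
```

```bash
python3 - <<'E'
from h import *
s=st();print(s['tcp_pos'],s['wrist_force']);a=env.snapshot('scene');save(a,'f1.png');b=env.snapshot('top');save(b,'f2.png')
E
```

```text
[ 0.46757751 -0.02199964  0.27150633] [-0.53931909 -0.19379714  0.67074936]
```

View pics/f1.png

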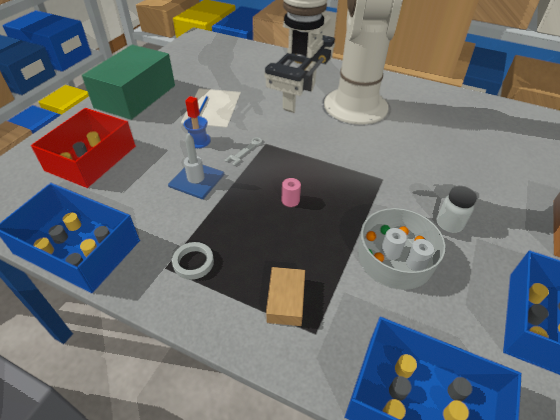

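View pics/f2.png

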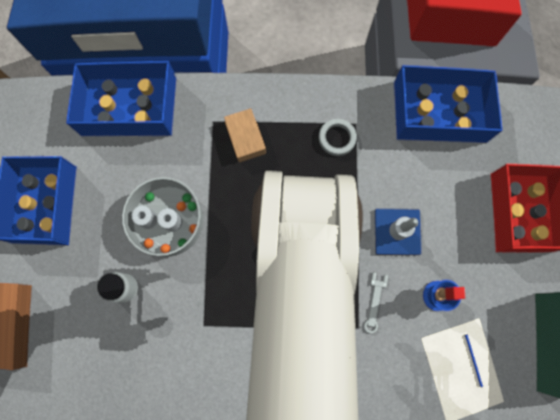

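```bash
python3 - <<'E'
from h import *
s=st(); hb=s['tcp_pos'][2]-.012; off=np.array([.5485,-.2745])-s['tcp_pos'][:2]
pinover('f3.png',hb=hb,off=off,pin=(.5485,-.2745))
E
```

```text
(no output)
```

View pics/f3.png

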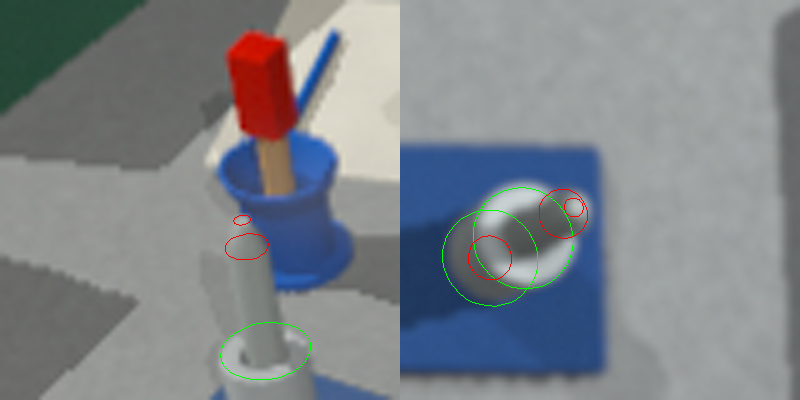

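```bash
python3 -c "
from h import *
print(env.finish_job())"
```

```text
the job is handed in; nothing more can be done
None
```

I finished the job and handed it in at about 56 s of robot time.

- **Stirring:** I stirred about 3.4 turns counterclockwise. The radius was about 39–46 mm, except for one swing out to about 54 mm early on. The rod's end stayed within a few mm of the bowl floor, and it touched the floor twice with 12–18 N. In the last picture all 8 beads are in the bowl. After stirring, at least two orange beads lay on the green side and one green bead on the orange side. The rod is standing back in its holder.
- **Tight bushings:** Two of the three silver bushings jammed on the pin's cone at the same height, with about 40–44 N at the wrist. Both stand in the bowl with the beads. One of them had been knocked about 3 cm aside earlier, so I located it again before gripping it.
- **Fitting bushing:** The third slid past the cone without resistance. I let it go part way down the pin, and the last overlay shows it resting on the plate.
- **Left alone:** I never handled the pink look-alike, jar, carton, race or wrench, and the last pictures show them apparently where they began.

None of the final checks failed. The two cameras disagreed by about 3 mm in y, so I averaged them. The wrist force sometimes read about −2 N while a bushing was resting lightly on the cone, so I judged tightness from the firm push instead.

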